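# Set the guide of the pigment-pot lane

## Robot

A 7-joint arm with a two-finger parallel gripper is mounted at the origin on a cart in front of the work surface, level with it; the furniture and walls round the work are solid. World frame = base frame: x ahead of the robot, y to its left, z up, the work surface at z = 0. Lengths are in m, angles in degrees, forces in N, time in s.
With the tool pointing down it reaches from about 0.35 to 0.9 m from the base axis. Payload 7.2 kg.
Tool frame: the origin (TCP) lies at the very end of the fingers, on their centre line; the grasp point (between the pads) lies bot.grasp_offset behind it (bot.grasp_offset is the distance from the TCP to the grasp point, in m); z points along the fingers, x is the direction in which the jaws open and shut, and the axes are right-handed (so a half turn about z gives the same grasp; the last joint's range is limited). The gripper opens to 88 mm and grips with 3 to 60 N. Pads are 20 mm wide; open, the fingers measure 115 mm over their backs; the gripper's body (75 mm by 178 mm) begins 61 mm behind the grasp point.
Start: joints at [-75.585, 23.554, -0.728, 91.456, 0.321, 64.991, -4.71], TCP at [0.196, 0.593, 0.201] pointing down, gripper open.
Joint ranges: [-169.25, 169.25], [-16.82, 113.86], [-84.01, 82.57], [7.8, 145.47], [-59.2, 239.2], [7.22, 106.19], [-163.78, 163.78]. Speed limits (degrees/s): [136.94, 136.94, 172.46, 172.46, 180, 180, 180].

## Interface

Orientations are given as [roll, pitch, yaw] about the fixed x, y, z axes, in that order (R = Rz(yaw) Ry(pitch) Rx(roll)).
In Python, from station import bot gives the robot as it stands.
- The arm moves only by the tool step_arm, never from a script. Its argument "targets" is a list of rows, each an object of numbers: "tx", "ty", "tz": the shift along the tool's x, y, z in cm; "ax", "ay", "az": the turn, a rotation vector about the tool's x, y, z in rad; "fingers": the closure, from -1 (fully open) to 1 (shut), so that 0 is half open. In form: [{"tx": .., "ty": .., "tz": .., "ax": .., "ay": .., "az": .., "fingers": ..}, ...]. A call has exactly 8 rows; each row shifts and turns the pose as measured when the row begins, along the tool's axes as they then stand; what a row does not reach is not made up. A row lasts 1/8 s, in which the tool goes at most 62.5 mm and 10.7 degrees, less where a joint would pass 70% of its speed; a pose out of reach is approached as far as the arm can. A call is refused whole if a number of a shift passes 6.25 or a number of a turn 0.188, either way. A call with a gripper value outside its range is refused whole. The fingers move at their own pace and stop on an object; the grip force is fixed at half the most. Time passes only in rows, so rows that do not move let the fingers close, or fill a call up. It gives the time, the measured TCP pose, the force and the opening at its end, in the units of the state.
- bot.get_obs(): the state, without advancing time (a new reading comes with each control period).
- bot.capture(name): name is "scene" or "top" or "wrist"; returns a dict with "image" (480x640x3 uint8, red, green, blue), "range_z" (480x640 float32, m along the optical axis (not along the pixel's ray), 0 where there is no reading), "intrinsics" (3x3 intrinsics, pixels), "R" (3x3) and "t" (3): a world point X has camera coordinates R X + t. Camera axes: x right, y down, z forward; pixel columns grow to the right and rows downward; lengths in m; the calibration is good to about 2 mm. A picture is of the moment at which its call begins.
- bot.close_job(): hands the job in, once; it reports no verdict.
The state is a dict: "clock": time; "q": joint angles; "joint_velocities": joint speeds; "tau": joint torques, N m; "tool_pos": TCP position; "ee_rot": TCP orientation; "ft_force": force on the tool from outside, world axes, zero at the start; "ft_torque": the same for the moment, N m; "gripper_width": opening from 0.0 (shut) to 1.0 (fully open).
Only numpy, scipy, OpenCV 4.12 (cv2) and the standard library are available. Lean on these libraries where they do the work, as an engineer would, in place of code of your own. Each camera call takes 0.05 s, during which the arm holds its last target.

## Task

Set the sliding guide of the pot lane to the pots: first stand the tipped pot upright in the lane, between its neighbours, and let go of it; then turn the thumbscrew clockwise until it seats, and back it off a quarter turn so that the pots get running clearance. Finish holding: keep the thumbscrew gripped there, so that it cannot creep while I tighten the lock nut; leave the other pots standing and the things round the lane where they are.

Things in the scene. Friction and masses are not known exactly. Their poses are not given: they have to be found in the camera images.
- lane: the pot lane, an aluminium fixture fast to the table: plate 100 mm across (x, from -57 to +43 mm) by 440 mm along (y), 10 mm thick, adjuster on the robot's side. Origin: on the table under the lane's middle; y runs along the lane to the left, x across it, away from the robot. A low stop (top 19 mm above the table) closes the left end at y = +205 mm; the right end is open
- lane_floor (a point): middle of the lane on the plate's top, 10 mm above the table; axes as the lane's. Pots stand on the plate between two white guide strips, tops 19 mm above the table. Inner face of the far, fixed strip: x = +25 mm; of the near, sliding one: x = -25 mm when the screw is seated, 1.9 mm farther out for each rad that it is backed off
- pot_tipped: capped pigment pot lying on its side along the lane, cap towards the lane's right end; 49 mm in diameter, 62 mm high, cap (46 mm wide) the top 11 mm, 60 to 130 g. Origin: centre of its foot; z points from foot to cap. Its axis lies about 24 mm above the plate. Free lane: at least 75 mm left of its foot and 60 mm right of its cap
- pot_left: standing pot, same size and shape, leftmost in the lane; origin at the centre of its foot, z up
- pot_mid: standing pot, same size and shape, just right of the leftmost; origin at the centre of its foot, z up
- pot_right: standing pot, same size and shape, at the right end of the lane; origin at the centre of its foot, z up
- screw_head (a point): middle of the thumbscrew's spade head, an upright flat paddle 9 mm thick (this frame's x), 32 mm wide (y), 26 mm high (z, 13 mm either way), 94 mm above the table and 100 mm from the lane's middle line, on the robot's side. Frame and paddle turn with the screw about the upright axis. Under it a collar and lock nut 17 mm wide; the bracket's top lies 37 mm below this point
- thumbscrew (a joint): angle of the thumbscrew (rad) about its upright axis; the head stays at one height. 0 = seated (hard stop); grows counter-clockwise, seen from above, as it is backed off; other stop at 3.4. It turns with about 0.05 N m and stays where it is left. Starts 1.9 to 3.1 rad from its seat
- bisque_cup: bystander: small pale bisque cup, 68 mm wide, 48 mm high, standing on the table; origin at the centre of its foot
- tape_roll: bystander: roll of masking tape, 105 mm wide, 20 mm high, lying flat on the table behind the lane; origin at the centre of its underside
- tea_glass: bystander: tea glass, 68 mm wide, 91 mm high, standing on the table behind the lane; origin at the centre of its foot

How it is judged (in metres and radians):
On the way, in this order (a step that is already met when the one before it is completed fails the run):
1. the tipped pot stands upright on the lane's plate between its neighbours, let go (angle between pot_tipped's own z axis and vertical below 0.1 rad and z of pot_tipped in the frame of lane between 0.006 and 0.014 m and x of pot_tipped in the frame of lane between -0.008 and 0.008 m and y of pot_tipped in the frame of lane between -0.145 and 0.1 m and contact force between the fingers and pot_tipped below 0.1 N and linear speed of pot_tipped below 0.02 m/s), for 0.3 s.
2. the thumbscrew is turned until it seats (value of joint thumbscrew below 0.06 rad and contact force between the fingers and thumbscrew above 1 N), for 0.15 s.
At the end, for the whole second after the job is handed in: The thumbscrew rests 1.57 rad (within 0.26) back from its seat and the fingers still grip it (over 5 N); all four pots stand upright (within 0.1 rad) on the plate between the guide strips, the once tipped one between its neighbours and not touched (all of step 1 and value of joint thumbscrew between 1.31 and 1.83 rad and velocity of joint thumbscrew between -0.1 and 0.1 rad/s and contact force between the fingers and thumbscrew above 5 N and angle between each of pot_left, pot_mid, pot_right's own z axis and vertical below 0.1 rad and z of pot_left in the frame of lane between 0.006 and 0.014 m and x of pot_left in the frame of lane between -0.008 and 0.008 m and y of pot_left in the frame of lane between -0.215 and 0.19 m and z of pot_mid in the frame of lane between 0.006 and 0.014 m and x of pot_mid in the frame of lane between -0.008 and 0.008 m and y of pot_mid in the frame of lane between -0.215 and 0.19 m and z of pot_right in the frame of lane between 0.006 and 0.014 m and x of pot_right in the frame of lane between -0.008 and 0.008 m and y of pot_right in the frame of lane between -0.215 and 0.19 m); the arm keeps its last pose, push and grip.
It fails at once if a standing neighbour pot is tipped (over 0.35 rad) (angle between any of pot_left, pot_mid, pot_right's own z axis and vertical above 0.35 rad).
It fails at once if a bystander (bisque cup, tape roll, tea glass) is moved by more than 25 mm (distance of any of bisque_cup, tape_roll, tea_glass from where it was at the start of the episode above 0.025 m).
It also fails if it takes over 64 s, if anything falls off the work surface, if the arm or the gripper's body presses on something with over 40 N, if the wrist force passes 120 N, or if a joint passes its speed limit or range.

## Working session

There is one attempt and no reset: what is moved stays moved. The work goes in short steps, Python scripts to look and compute and a tool call to move; the robot and the scene stay as the last step left them, time stands still between calls to the robot, and variables do not carry over. Pictures are saved under pics/ and viewed, and the job is handed in when it is done.

Besides the shell and the picture viewer there is one more tool, called as name(argument=value, ...), one argument or row to a line, values as JSON. step_arm: Moves the arm, as the interface text tells. Its arguments: {"type":"object","properties":{"targets":{"type":"array"}},"required":["targets"]}

```bash
ls; mkdir -p pics; python3 - <<'E'
from station import bot
import cv2,numpy as np,pickle
o=bot.get_obs()
for k,v in o.items(): print(k,np.round(v,3))
print(bot.grasp_offset)
for n in ['scene','top','wrist']:
    c=bot.capture(n); pickle.dump(c,open(f'{n}0.pkl','wb'))
    cv2.imwrite(f'pics/{n}0.png',c['image'][:,:,::-1]); print(n,c['intrinsics'].round(1).tolist(),c['R'].round(3).tolist(),c['t'].round(3))
E
```

```text
pics
clock 0.0
q [-75.583  23.599  -0.73   91.504   0.323  64.99   -4.712]
joint_velocities [-0.008 -0.024  0.023 -0.054  0.003  0.085  0.084]
tau [ 1.0000e-03 -5.8795e+01  6.4200e-01 -2.9109e+01 -5.4000e-02  1.8000e-02
  0.0000e+00]
tool_pos [0.196 0.593 0.201]
ee_rot [1.79992e+02 9.00000e-02 7.16760e+01]
ft_force [-0.492  0.35   0.381]
ft_torque [-0.017  0.031 -0.024]
gripper_width 1.0
0.0187
scene [[476.1, 0.0, 320.8], [0.0, 476.1, 241.8], [0.0, 0.0, 1.0]] [[0.728, -0.686, 0.009], [-0.453, -0.491, -0.744], [0.515, 0.537, -0.669]] [-0.354  0.357  0.556]
top [[522.5, 0.0, 320.1], [0.0, 522.5, 244.5], [0.0, 0.0, 1.0]] [[-0.026, -1.0, -0.004], [-0.984, 0.026, -0.175], [0.175, -0.0, -0.985]] [0.114 0.591 0.972]
wrist [[377.5, 0.0, 313.5], [0.0, 377.5, 244.4], [0.0, 0.0, 1.0]] [[0.315, 0.949, -0.001], [0.916, -0.304, 0.26], [0.246, -0.083, -0.966]] [-0.625 -0.031  0.39 ]
```

View pics/scene0.png

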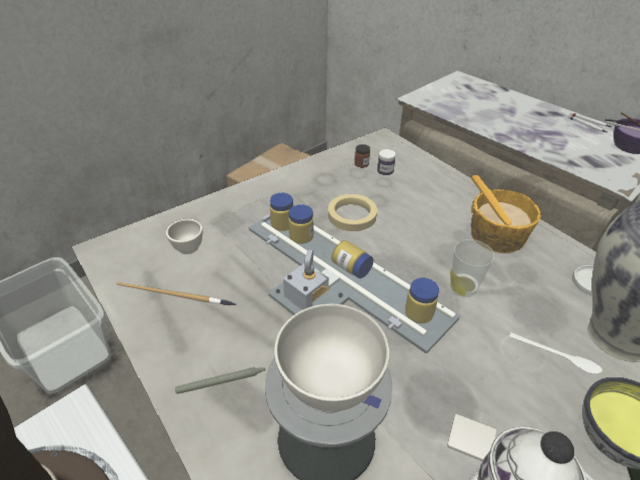

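View pics/top0.png

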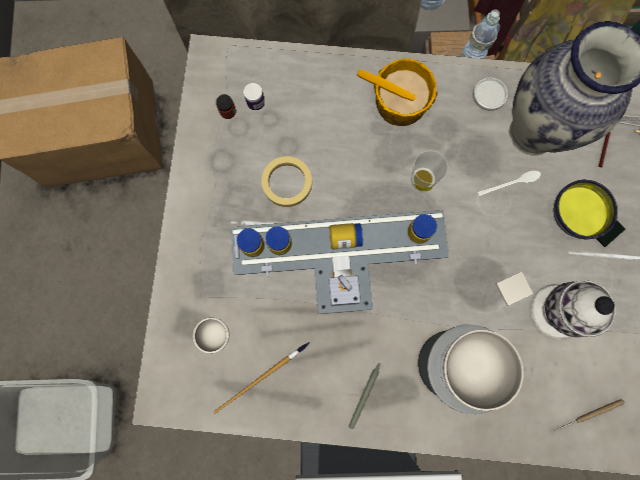

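View pics/wrist0.png

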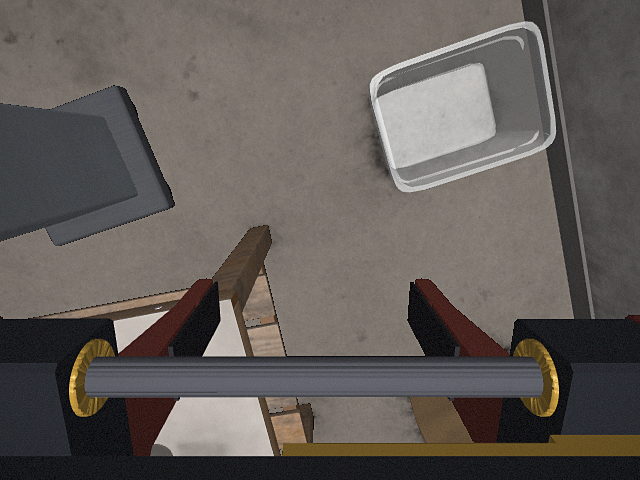

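```bash
cat > h.py <<'E'
import numpy as np,cv2,pickle
def ray(c,u,v,z):
    K,R,t=c['intrinsics'],c['R'],c['t']; C=-R.T@t
    d=R.T@np.linalg.inv(K)@np.array([u,v,1.]); return C+d*(z-C[2])/d[2]
def proj(c,X):
    p=c['intrinsics']@(c['R']@np.asarray(X)+c['t']); return p[:2]/p[2]
def cloud(c):
    K=c['intrinsics'];v,u=np.mgrid[:480,:640];z=c['range_z']
    P=np.stack([(u-K[0,2])/K[0,0]*z,(v-K[1,2])/K[1,1]*z,z],-1)
    W=(P-c['t'])@c['R']; W[z==0]=np.nan; return W
E
python3 - <<'E'
from h import *
c=pickle.load(open('top0.pkl','rb')); im=c['image']; W=cloud(c)
hsv=cv2.cvtColor(im,cv2.COLOR_RGB2HSV)
cv2.imwrite('pics/topc.png',cv2.resize(im[195:325,220:460,::-1],None,fx=3.3,fy=3.3,interpolation=cv2.INTER_CUBIC))
m=cv2.inRange(hsv,(105,120,40),(130,255,255)); m[:, :220]=0;m[:,460:]=0;m[:200]=0;m[330:]=0
n,l,s,ce=cv2.connectedComponentsWithStats(m)
for i in range(1,n):
    if s[i,4]<20: continue
    w=W[l==i]; print('blue',s[i],ce[i].round(1),'mean',np.nanmedian(w,0).round(4),'cast.072',ray(c,*ce[i],.072).round(4))
m=cv2.inRange(hsv,(15,120,60),(30,255,255)); m[:, :220]=0;m[:,460:]=0;m[:200]=0;m[330:]=0
n,l,s,ce=cv2.connectedComponentsWithStats(m)
for i in range(1,n):
    if s[i,4]<20: continue
    w=W[l==i]; print('yel',s[i],ce[i].round(1),'med',np.nanmedian(w,0).round(4),np.nanpercentile(w,[2,98],axis=0).round(4).tolist())
# white strips
m=cv2.inRange(hsv,(0,0,215),(180,40,255)); m[:, :220]=0;m[:,460:]=0;m[:200]=0;m[330:]=0
n,l,s,ce=cv2.connectedComponentsWithStats(m)
for i in range(1,n):
    if s[i,4]<20: continue
    w=W[l==i]; print('white',s[i],ce[i].round(1),np.nanmedian(w,0).round(4))
# high points in cloud near head
sub=W[255:315,310:380]; ok=sub[...,2]>0.085; print(ok.sum(), np.nanmean(sub[ok],0), np.argwhere(ok).min(0)+[255,310],np.argwhere(ok).max(0)+[255,310])
p=sub[ok][:,:2]; q=p-p.mean(0); u,S,vt=np.linalg.svd(q,full_matrices=False); print(vt, S, (q@vt.T).min(0),(q@vt.T).max(0))
E
```

```text
blue [413 214  24  24 440] [424.2 225.9] mean [ 0.6216 -0.103   0.0723] cast.072 [ 0.6216 -0.103   0.072 ]
blue [355 224   7  22 117] [358.5 234.2] mean [0.6118 0.0224 0.0538] cast.072 [0.6085 0.0243 0.072 ]
blue [266 226  23  24 431] [277.1 237.9] mean [0.6055 0.1815 0.0721] cast.072 [0.6055 0.1813 0.072 ]
blue [237 228  24  24 432] [248.3 239.9] mean [0.6029 0.2372 0.0719] cast.072 [0.603  0.2369 0.072 ]
yel [408 222  22  22 144] [414.9 235.8] med [ 0.6055 -0.087   0.0411] [[0.5978, -0.1106, 0.0159], [0.6308, -0.0796, 0.0633]]
yel [330 224  26  25 489] [342.3 234.1] med [0.6131 0.0555 0.0559] [[0.5897, 0.0302, 0.0149], [0.6339, 0.078, 0.0615]]
yel [269 238  22  17  93] [281.8 249.3] med [0.5852 0.1724 0.0489] [[0.5817, 0.1574, 0.0181], [0.6034, 0.1969, 0.0658]]
yel [242 240  22  17 107] [255.3 250.7] med [0.5835 0.2243 0.0494] [[0.5788, 0.2124, 0.0218], [0.6029, 0.2504, 0.0652]]
white [429 213  13   5  39] [436.1 215. ] [ 0.6543 -0.1389  0.0197]
white [282 215 136  15 444] [350.7 222. ] [0.6451 0.0267 0.0191]
white [253 227  18   5  54] [261.8 229. ] [0.6351 0.2165 0.0187]
white [233 230   9   4  27] [236.5 231.3] [0.6319 0.2692 0.0194]
white [242 245 197  32 978] [339.9 256.3] [0.5758 0.0599 0.0193]
105 [0.51274305 0.05510027 0.10406533] [275 338] [290 352]
[[-0.79428762 -0.60754191]
 [-0.60754191  0.79428762]] [0.09651948 0.02890015] [-0.01671729 -0.00504253] [0.01603358 0.00395568]
```

```bash
python3 - <<'E'
from h import *
c=pickle.load(open('scene0.pkl','rb')); im=c['image']
cv2.imwrite('pics/scenec.png',cv2.resize(im[180:350,240:470,::-1],None,fx=3.4,fy=3.4,interpolation=cv2.INTER_CUBIC))
E
```

```text
(no output)
```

View pics/topc.png

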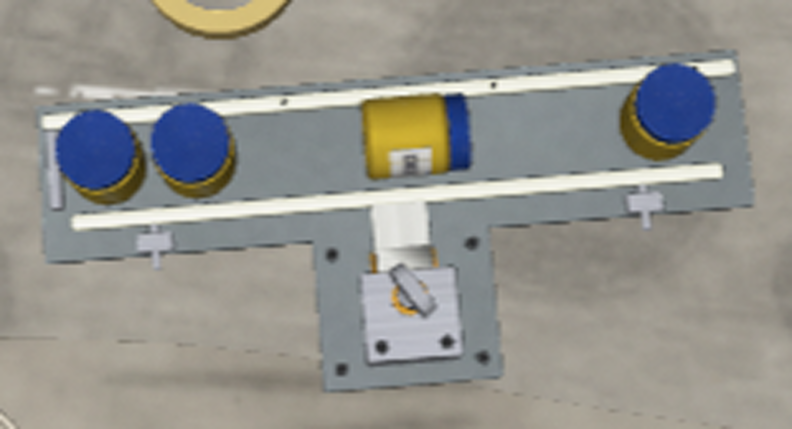

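View pics/scenec.png

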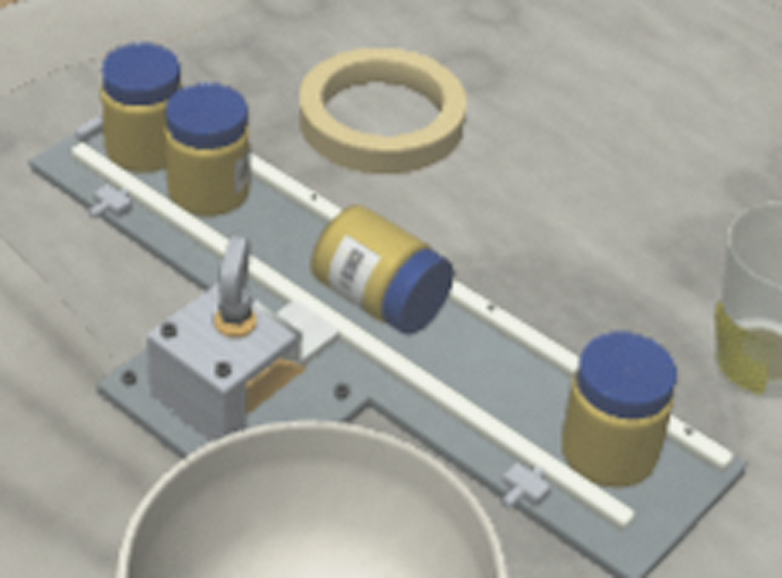

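```bash
python3 - <<'E'
from h import *
c=pickle.load(open('top0.pkl','rb')); W=cloud(c)
px=lambda u,v:(220+(u+.5)/3.3-.5,195+(v+.5)/3.3-.5)
C=[ray(c,*px(*p),.01)[:2] for p in [(40,110),(737,52),(752,205),(47,262)]]
for p in C: print(p.round(4))
FL,FR,NR,NL=C
print('yaw far',np.degrees(np.arctan2(-(FL-FR)[0],(FL-FR)[1])),'near',np.degrees(np.arctan2(-(NL-NR)[0],(NL-NR)[1])),np.linalg.norm(FL-FR),np.linalg.norm(FL-NL))
a=np.radians(3.1);ex=np.array([np.cos(a),np.sin(a)]);ey=np.array([-ex[1],ex[0]])
print('origin from corners',(np.mean(C,0)+.007*ex).round(4),'from head',(np.array([.5127,.0551])+.1*ex).round(4))
L0=np.mean(C,0)+.007*ex
hsv=cv2.cvtColor(c['image'],cv2.COLOR_RGB2HSV)
m=cv2.inRange(hsv,(0,0,200),(180,40,255))>0
P=W[m]; P=P[(abs(P[:,2]-.019)<.004)]; l=np.c_[(P[:,:2]-L0)@ex,(P[:,:2]-L0)@ey]
for lo,hi in [(.02,.045),(-.05,-.02)]:
    s=l[(l[:,0]>lo)&(l[:,0]<hi)&(abs(l[:,1])<.2)]
    f=np.polyfit(s[:,1],s[:,0],1); print('strip',len(s),f, np.percentile(s[:,0]-s[:,1]*f[0],[2,50,98]))
for n,p in dict(r=(.6216,-.103),m=(.6055,.1813),l=(.603,.2369),head=(.5127,.0551)).items():
    d=np.array(p)-L0;print(n,(d@ex).round(4),(d@ey).round(4))
# tipped pot from cloud, z>0.03 in region
d=W[...,:2]-L0; X=d@ex;Y=d@ey
k=(abs(X)<.035)&(abs(Y)<.08)&(W[...,2]>.03)
print('tipped',k.sum(),np.percentile(X[k],[1,99]),np.percentile(Y[k],[1,99]),np.percentile(W[...,2][k],[50,99]))
kk=k&(W[...,2]>.05); A=np.c_[X[kk],Y[kk]];q=A-A.mean(0);print('ridge',A.mean(0),[Y[kk].min(),Y[kk].max()],np.polyfit(A[:,1],A[:,0],1))
E
```

```text
[0.6407 0.2795]
[ 0.6661 -0.1565]
[ 0.5692 -0.1592]
[0.5453 0.2748]
yaw far 3.3336765818895904 near 3.145026117667442 0.4366975667051199 0.09546257905153789
origin from corners [0.6123 0.06  ] from head [0.6126 0.0605]
strip 541 [-0.00051568  0.03115628] [0.0267743  0.03141855 0.03505431]
strip 875 [-0.00101451 -0.03434645] [-0.04737341 -0.03384467 -0.02901414]
r 0.0005 -0.1633
m -0.0002 0.1215
l 0.0003 0.1771
head -0.0997 0.0005
tipped 759 [-0.02364923  0.02351932] [-0.04316533  0.01699175] [0.0546785  0.06184703]
ridge [-0.00032515 -0.01246734] [np.float64(-0.044107769145563774), np.float64(0.017706834468900312)] [-0.01310091 -0.00048848]
```

```bash
cat >> h.py <<'E'
from scipy.spatial.transform import Rotation as Ro, Slerp
L0=np.array([.6125,.0603]);YAW=3.1
def l2w(x,y,z):
    a=np.radians(YAW); return np.array([L0[0]+x*np.cos(a)-y*np.sin(a),L0[1]+x*np.sin(a)+y*np.cos(a),z])
def w2l(p):
    a=np.radians(YAW); d=np.asarray(p[:2])-L0; return np.array([d[0]*np.cos(a)+d[1]*np.sin(a),-d[0]*np.sin(a)+d[1]*np.cos(a),p[2]])
def plan(o,tgt,rpy,n=8,start=None):
    """print n rows from measured pose to tgt (world) / rpy deg"""
    p0=np.asarray(o['tool_pos']);R0=Ro.from_euler('xyz',o['ee_rot'],degrees=True);R1=Ro.from_euler('xyz',rpy,degrees=True)
    rv=(R0.inv()*R1).as_rotvec(); 
    print('total tool shift cm',(R0.inv().apply(tgt-p0)*100).round(2),'rot',rv.round(3),'rows min',max(np.linalg.norm(tgt-p0)/.0625,np.degrees(np.linalg.norm(rv))/10.7))
    for i in range(n):
        R=R0*Ro.from_rotvec(rv*i/n); s=R.inv().apply((tgt-p0)/n)*100
        print(i+1,s.round(2),(rv/n).round(3))
def show(o):
    print('t',round(o['clock'],2),'lane',w2l(o['tool_pos']).round(4),'rpy',np.round(o['ee_rot'],1),'q',np.round(o['q'],1),'F',np.round(o['ft_force'],1),'M',np.round(o['ft_torque'],2),'w',round(float(o['gripper_width']),3))
E
python3 - <<'E'
from h import *; from station import bot
o=bot.get_obs(); show(o); plan(o,l2w(0,-.012,.24),[180,0,3.1],16)
E
```

```text
t 0.15 lane [-0.3867  0.5543  0.2008] rpy [1.80e+02 1.00e-01 7.17e+01] q [-75.6  23.6  -0.7  91.5   0.3  65.   -4.7] F [-0.2 -1.3  0.5] M [-0.01  0.02  0.01] w 1.0
total tool shift cm [-38.6   56.68  -3.87] rot [1.000e-03 1.000e-03 1.197e+00] rows min 10.990042420594875
1 [-2.41  3.54 -0.24] [0.    0.    0.075]
2 [-2.14  3.71 -0.24] [0.    0.    0.075]
3 [-1.86  3.86 -0.24] [0.    0.    0.075]
4 [-1.56  3.99 -0.24] [0.    0.    0.075]
5 [-1.26  4.1  -0.24] [0.    0.    0.075]
6 [-0.95  4.18 -0.24] [0.    0.    0.075]
7 [-0.64  4.24 -0.24] [0.    0.    0.075]
8 [-0.32  4.27 -0.24] [0.    0.    0.075]
9 [ 0.    4.29 -0.24] [0.    0.    0.075]
10 [ 0.32  4.27 -0.24] [0.    0.    0.075]
11 [ 0.64  4.24 -0.24] [0.    0.    0.075]
12 [ 0.96  4.18 -0.24] [0.    0.    0.075]
13 [ 1.27  4.09 -0.24] [0.    0.    0.075]
14 [ 1.57  3.99 -0.24] [0.    0.    0.075]
15 [ 1.86  3.86 -0.24] [0.    0.    0.075]
16 [ 2.15  3.71 -0.24] [0.    0.    0.075]
```

step_arm(
  targets=[
    {"tx":-2.4,"ty":3.5,"tz":-0.6,"ax":0,"ay":0,"az":0.075,"fingers":-1},
    {"tx":-2.1,"ty":3.7,"tz":-0.6,"ax":0,"ay":0,"az":0.075,"fingers":-1},
    {"tx":-1.9,"ty":3.9,"tz":-0.6,"ax":0,"ay":0,"az":0.075,"fingers":-1},
    {"tx":-1.6,"ty":4.0,"tz":-0.6,"ax":0,"ay":0,"az":0.075,"fingers":-1},
    {"tx":-1.3,"ty":4.1,"tz":-0.6,"ax":0,"ay":0,"az":0.075,"fingers":-1},
    {"tx":-1.0,"ty":4.2,"tz":-0.6,"ax":0,"ay":0,"az":0.075,"fingers":-1},
    {"tx":-0.6,"ty":4.2,"tz":-0.6,"ax":0,"ay":0,"az":0.075,"fingers":-1},
    {"tx":-0.3,"ty":4.3,"tz":-0.6,"ax":0,"ay":0,"az":0.075,"fingers":-1},
  ],
)

```text
clock: 1.15
tool_pos: [0.4049, 0.3118, 0.2476]
ee_rot: [179.9, 0.3, 36.6]
ft_force: [-0.8, -0.2, -0.0]
gripper_width: 0.999
```

```bash
python3 - <<'E'
from h import *; from station import bot
o=bot.get_obs(); show(o); plan(o,l2w(0,-.012,.24),[180,0,3.1],8)
E
```

```text
t 1.15 lane [-0.1937  0.2623  0.2476] rpy [179.9   0.3  36.6] q [-55.   10.1  13.9 104.   -2.6  66.6  -3.7] F [-0.8 -0.2 -0. ] M [-0.02  0.01 -0.  ] w 0.999
total tool shift cm [ 1.02 33.57  0.79] rot [0.003 0.005 0.585] rows min 5.374560819821479
1 [0.13 4.2  0.1 ] [0.    0.001 0.073]
2 [0.43 4.18 0.1 ] [0.    0.001 0.073]
3 [0.74 4.13 0.1 ] [0.    0.001 0.073]
4 [1.04 4.07 0.1 ] [0.    0.001 0.073]
5 [1.33 3.98 0.1 ] [0.    0.001 0.073]
6 [1.62 3.87 0.09] [0.    0.001 0.073]
7 [1.9  3.75 0.09] [0.    0.001 0.073]
8 [2.16 3.6  0.09] [0.    0.001 0.073]
```

step_arm(
  targets=[
    {"tx":0.1,"ty":4.2,"tz":0.1,"ax":0,"ay":0,"az":0.073,"fingers":-1},
    {"tx":0.4,"ty":4.2,"tz":0.1,"ax":0,"ay":0,"az":0.073,"fingers":-1},
    {"tx":0.7,"ty":4.1,"tz":0.1,"ax":0,"ay":0,"az":0.073,"fingers":-1},
    {"tx":1.0,"ty":4.1,"tz":0.1,"ax":0,"ay":0,"az":0.073,"fingers":-1},
    {"tx":1.3,"ty":4.0,"tz":0.1,"ax":0,"ay":0,"az":0.073,"fingers":-1},
    {"tx":1.6,"ty":3.9,"tz":0.1,"ax":0,"ay":0,"az":0.073,"fingers":-1},
    {"tx":1.9,"ty":3.8,"tz":0.1,"ax":0,"ay":0,"az":0.073,"fingers":-1},
    {"tx":2.2,"ty":3.6,"tz":0.1,"ax":0,"ay":0,"az":0.073,"fingers":-1},
  ],
)

```text
clock: 2.15
tool_pos: [0.6151, 0.0355, 0.2395]
ee_rot: [179.8, 0.2, 2.1]
ft_force: [-0.4, 0.3, 0.5]
gripper_width: 0.999
```

```bash
python3 - <<'E'
from h import *; from station import bot
o=bot.get_obs(); show(o); plan(o,l2w(0,-.012,.2),[135,0,3.1],8)
E
```

```text
t 2.15 lane [ 0.0013 -0.0249  0.2395] rpy [179.8   0.2   2.1] q [-29.3  22.6  29.6  91.2 -11.5  69.5   4.7] F [-0.4  0.3  0.5] M [-0.06 -0.02  0.05] w 0.999
total tool shift cm [-0.13 -1.3   3.94] rot [-0.783  0.011 -0.015] rows min 4.191645669862138
1 [-0.02 -0.16  0.49] [-0.098  0.001 -0.002]
2 [-0.02 -0.21  0.47] [-0.098  0.001 -0.002]
3 [-0.02 -0.26  0.45] [-0.098  0.001 -0.002]
4 [-0.02 -0.3   0.42] [-0.098  0.001 -0.002]
5 [-0.02 -0.34  0.39] [-0.098  0.001 -0.002]
6 [-0.02 -0.38  0.36] [-0.098  0.001 -0.002]
7 [-0.02 -0.41  0.32] [-0.098  0.001 -0.002]
8 [-0.02 -0.44  0.28] [-0.098  0.001 -0.002]
```

step_arm(
  targets=[
    {"tx":0,"ty":-0.2,"tz":0.5,"ax":-0.13,"ay":0,"az":0,"fingers":-1},
    {"tx":0,"ty":-0.2,"tz":0.5,"ax":-0.13,"ay":0,"az":0,"fingers":-1},
    {"tx":0,"ty":-0.3,"tz":0.4,"ax":-0.13,"ay":0,"az":0,"fingers":-1},
    {"tx":0,"ty":-0.3,"tz":0.4,"ax":-0.13,"ay":0,"az":0,"fingers":-1},
    {"tx":0,"ty":-0.4,"tz":0.4,"ax":-0.13,"ay":0,"az":0,"fingers":-1},
    {"tx":0,"ty":-0.4,"tz":0.4,"ax":-0.13,"ay":0,"az":-0.01,"fingers":-1},
    {"tx":0,"ty":-0.2,"tz":0.2,"ax":0,"ay":0,"az":0,"fingers":-1},
    {"tx":0,"ty":0,"tz":0,"ax":0,"ay":0,"az":0,"fingers":-1},
  ],
)

```text
clock: 3.15
tool_pos: [0.6172, 0.0346, 0.2047]
ee_rot: [133.7, 0.4, 1.7]
ft_force: [1.1, -1.2, 0.6]
gripper_width: 1.005
```

```bash
python3 - <<'E'
from h import *; from station import bot
o=bot.get_obs(); show(o); plan(o,l2w(0,-.025,.12),[225,0,3.1],16)
E
```

```text
t 3.15 lane [ 0.0033 -0.0259  0.2047] rpy [133.7   0.4   1.7] q [-55.5  40.3  38.9  90.6  20.1  74.1 -27. ] F [ 1.1 -1.2  0.6] M [0.58 0.05 0.  ] w 1.005
total tool shift cm [-0.27 -6.18  5.79] rot [ 1.594  0.009 -0.027] rows min 8.534751460170744
1 [-0.02 -0.39  0.36] [ 0.1    0.001 -0.002]
2 [-0.02 -0.35  0.4 ] [ 0.1    0.001 -0.002]
3 [-0.02 -0.31  0.43] [ 0.1    0.001 -0.002]
4 [-0.02 -0.26  0.46] [ 0.1    0.001 -0.002]
5 [-0.02 -0.22  0.48] [ 0.1    0.001 -0.002]
6 [-0.02 -0.17  0.5 ] [ 0.1    0.001 -0.002]
7 [-0.02 -0.12  0.52] [ 0.1    0.001 -0.002]
8 [-0.02 -0.06  0.53] [ 0.1    0.001 -0.002]
9 [-0.02 -0.01  0.53] [ 0.1    0.001 -0.002]
10 [-0.02  0.04  0.53] [ 0.1    0.001 -0.002]
11 [-0.02  0.09  0.52] [ 0.1    0.001 -0.002]
12 [-0.02  0.14  0.51] [ 0.1    0.001 -0.002]
13 [-0.02  0.19  0.49] [ 0.1    0.001 -0.002]
14 [-0.02  0.24  0.47] [ 0.1    0.001 -0.002]
15 [-0.02  0.29  0.44] [ 0.1    0.001 -0.002]
16 [-0.02  0.33  0.41] [ 0.1    0.001 -0.002]
```

step_arm(
  targets=[
    {"tx":-0.05,"ty":0,"tz":0,"ax":0.17,"ay":0,"az":0,"fingers":-1},
    {"tx":-0.05,"ty":0,"tz":0,"ax":0.17,"ay":0,"az":0,"fingers":-1},
    {"tx":-0.05,"ty":0.3,"tz":0.1,"ax":0.17,"ay":0,"az":0,"fingers":-1},
    {"tx":-0.05,"ty":0.4,"tz":0.2,"ax":0.17,"ay":0,"az":-0.01,"fingers":-1},
    {"tx":-0.05,"ty":0.5,"tz":0.3,"ax":0.17,"ay":0,"az":-0.01,"fingers":-1},
    {"tx":-0.05,"ty":0.6,"tz":0.3,"ax":0.17,"ay":0,"az":-0.01,"fingers":-1},
    {"tx":0,"ty":0.8,"tz":0.2,"ax":0.17,"ay":0,"az":0,"fingers":-1},
    {"tx":0,"ty":0.9,"tz":0.2,"ax":0.17,"ay":0,"az":0,"fingers":-1},
  ],
)

```text
clock: 4.15
tool_pos: [0.6236, -0.0097, 0.2106]
ee_rot: [-145.5, -2.2, 2.6]
ft_force: [0.3, 0.0, -1.0]
gripper_width: 1.001
```

```bash
python3 - <<'E'
from h import *; from station import bot
o=bot.get_obs(); show(o); plan(o,l2w(0,-.0056-.05,.0276+.05),[225,0,3.1],8)
E
```

```text
t 4.15 lane [ 0.0073 -0.0705  0.2106] rpy [-145.5   -2.2    2.6] q [  3.4  30.5  18.1  90.7 -42.5  78.   39.4] F [ 0.3  0.  -1. ] M [-0.58  0.11 -0.03] w 1.001
total tool shift cm [-1.26  6.28 11.77] rot [ 0.184 -0.035  0.019] rows min 2.1436596836838424
1 [-0.16  0.78  1.47] [ 0.023 -0.004  0.002]
2 [-0.15  0.82  1.45] [ 0.023 -0.004  0.002]
3 [-0.14  0.85  1.43] [ 0.023 -0.004  0.002]
4 [-0.13  0.89  1.42] [ 0.023 -0.004  0.002]
5 [-0.12  0.92  1.4 ] [ 0.023 -0.004  0.002]
6 [-0.12  0.95  1.37] [ 0.023 -0.004  0.002]
7 [-0.11  0.98  1.35] [ 0.023 -0.004  0.002]
8 [-0.1   1.01  1.33] [ 0.023 -0.004  0.002]
```

step_arm(
  targets=[
    {"tx":-0.2,"ty":0.8,"tz":1.5,"ax":0.025,"ay":-0.008,"az":0.002,"fingers":-1},
    {"tx":-0.2,"ty":0.8,"tz":1.5,"ax":0.025,"ay":-0.008,"az":0.002,"fingers":-1},
    {"tx":-0.1,"ty":0.9,"tz":1.4,"ax":0.025,"ay":-0.008,"az":0.002,"fingers":-1},
    {"tx":-0.1,"ty":0.9,"tz":1.4,"ax":0.025,"ay":-0.004,"az":0.002,"fingers":-1},
    {"tx":-0.1,"ty":0.9,"tz":1.4,"ax":0.025,"ay":-0.004,"az":0.002,"fingers":-1},
    {"tx":-0.1,"ty":1.0,"tz":1.4,"ax":0.025,"ay":-0.004,"az":0.002,"fingers":-1},
    {"tx":-0.1,"ty":1.0,"tz":1.3,"ax":0.025,"ay":0,"az":0.002,"fingers":-1},
    {"tx":-0.1,"ty":1.0,"tz":1.3,"ax":0.025,"ay":0,"az":0.002,"fingers":-1},
  ],
)

```text
clock: 5.15
tool_pos: [0.6164, 0.001, 0.0732]
ee_rot: [-133.7, -0.4, 2.8]
ft_force: [1.0, 0.3, -0.6]
gripper_width: 1.001
```

```bash
python3 - <<'E'
from h import *; from station import bot
o=bot.get_obs(); show(o); plan(o,l2w(0,-.0056,.0276),[225,0,3.1],8)
c=bot.capture('scene');cv2.imwrite('pics/s1.png',cv2.resize(c['image'][100:350,180:500,::-1],None,fx=2.4,fy=2.4))
E
```

```text
t 5.15 lane [ 0.0007 -0.0594  0.0732] rpy [-133.7   -0.4    2.8] q [ 11.3  45.   12.6  93.  -52.   76.3  53.7] F [ 1.   0.3 -0.6] M [-0.69  0.02  0.01] w 1.001
total tool shift cm [-0.12 -0.42  7.04] rot [-0.023 -0.008  0.001] rows min 1.128711830704701
1 [-0.02 -0.05  0.88] [-0.003 -0.001  0.   ]
2 [-0.01 -0.06  0.88] [-0.003 -0.001  0.   ]
3 [-0.01 -0.06  0.88] [-0.003 -0.001  0.   ]
4 [-0.01 -0.06  0.88] [-0.003 -0.001  0.   ]
5 [-0.01 -0.06  0.88] [-0.003 -0.001  0.   ]
6 [-0.01 -0.07  0.88] [-0.003 -0.001  0.   ]
7 [-0.01 -0.07  0.88] [-0.003 -0.001  0.   ]
8 [-0.01 -0.07  0.88] [-0.003 -0.001  0.   ]
```

View pics/s1.png

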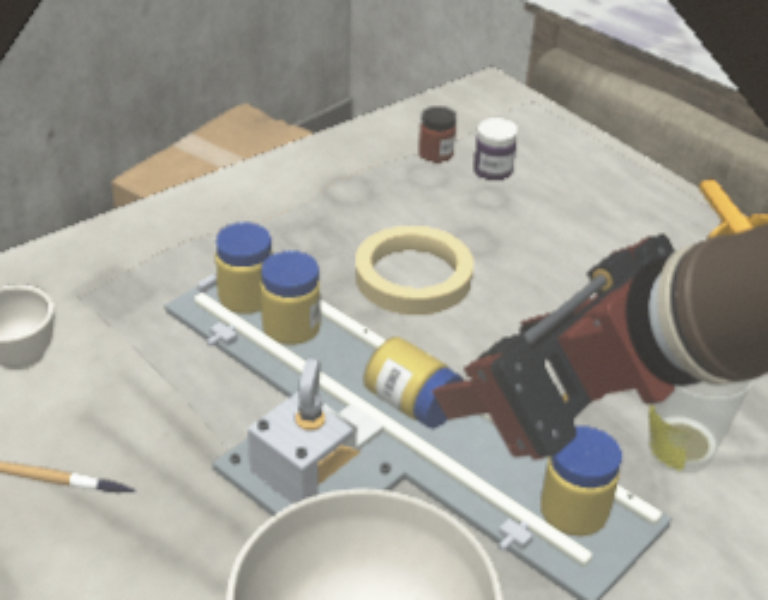

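step_arm(
  targets=[
    {"tx":-0.02,"ty":-0.06,"tz":1.0,"ax":-0.003,"ay":-0.001,"az":0,"fingers":-1},
    {"tx":-0.02,"ty":-0.06,"tz":1.0,"ax":-0.003,"ay":-0.001,"az":0,"fingers":-1},
    {"tx":-0.02,"ty":-0.06,"tz":1.0,"ax":-0.003,"ay":-0.001,"az":0,"fingers":-1},
    {"tx":-0.02,"ty":-0.06,"tz":1.0,"ax":-0.003,"ay":-0.001,"az":0,"fingers":-1},
    {"tx":-0.02,"ty":-0.06,"tz":1.0,"ax":-0.003,"ay":-0.001,"az":0,"fingers":-1},
    {"tx":-0.02,"ty":-0.06,"tz":0.9,"ax":-0.003,"ay":-0.001,"az":0,"fingers":-1},
    {"tx":0,"ty":-0.06,"tz":0.8,"ax":-0.003,"ay":-0.001,"az":0,"fingers":-1},
    {"tx":0,"ty":0,"tz":0.4,"ax":0,"ay":0,"az":0,"fingers":-1},
  ],
)

```text
clock: 6.2
tool_pos: [0.6116, 0.0594, 0.0222]
ee_rot: [-134.9, 0.0, 3.2]
ft_force: [0.2, 0.7, -0.9]
gripper_width: 1.001
```

```bash
python3 - <<'E'
from h import *; from station import bot
o=bot.get_obs(); show(o); plan(o,l2w(0,-.0056,.0276),[225,0,3.1],1)
E
```

```text
t 6.2 lane [-0.001  -0.0008  0.0222] rpy [-134.9    0.     3.2] q [  7.7  46.8   9.8  97.1 -54.6  68.4  54.7] F [ 0.2  0.7 -0.9] M [-0.65 -0.    0.03] w 1.001
total tool shift cm [ 0.1  -0.05 -0.72] rot [-0.002  0.001  0.001] rows min 0.11674809491487072
1 [ 0.1  -0.05 -0.72] [-0.002  0.001  0.001]
```

step_arm(
  targets=[
    {"tx":0.1,"ty":-0.05,"tz":-0.7,"ax":0,"ay":0,"az":0,"fingers":-1},
    {"tx":0,"ty":0,"tz":0,"ax":0,"ay":0,"az":0,"fingers":0},
    {"tx":0,"ty":0,"tz":0,"ax":0,"ay":0,"az":0,"fingers":1},
    {"tx":0,"ty":0,"tz":0,"ax":0,"ay":0,"az":0,"fingers":1},
    {"tx":0,"ty":0,"tz":0,"ax":0,"ay":0,"az":0,"fingers":1},
    {"tx":0,"ty":0,"tz":0,"ax":0,"ay":0,"az":0,"fingers":1},
    {"tx":0,"ty":0,"tz":0,"ax":0,"ay":0,"az":0,"fingers":1},
    {"tx":0,"ty":0,"tz":0,"ax":0,"ay":0,"az":0,"fingers":1},
  ],
)

```text
clock: 7.2
tool_pos: [0.6132, 0.0532, 0.028]
ee_rot: [-134.9, -0.0, 3.1]
ft_force: [-0.2, 0.8, 0.5]
gripper_width: 0.504
```

```bash
python3 - <<'E'
from h import *; from station import bot
o=bot.get_obs(); show(o); p=w2l(o['tool_pos']);plan(o,l2w(p[0],p[1],p[2]+.05),o['ee_rot'],1)
c=bot.capture('scene');cv2.imwrite('pics/s2.png',cv2.resize(c['image'][150:350,230:470,::-1],None,fx=3,fy=3))
E
```

```text
t 7.2 lane [ 0.0003 -0.0072  0.028 ] rpy [-134.9   -0.     3.1] q [  8.   46.5  10.1  96.6 -54.2  69.1  54.3] F [-0.2  0.8  0.5] M [-0.71  0.07  0.05] w 0.504
total tool shift cm [ 0.   -3.54 -3.53] rot [0. 0. 0.] rows min 0.8
1 [ 0.   -3.54 -3.53] [0. 0. 0.]
```

View pics/s2.png

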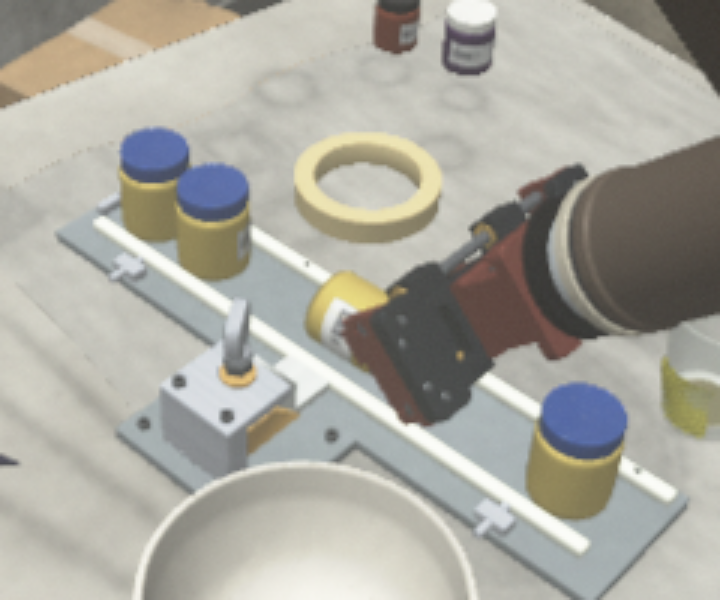

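step_arm(
  targets=[
    {"tx":0,"ty":-0.3,"tz":-0.3,"ax":0,"ay":0,"az":0,"fingers":1},
    {"tx":0,"ty":-0.4,"tz":-0.4,"ax":0,"ay":0,"az":0,"fingers":1},
    {"tx":0,"ty":-0.4,"tz":-0.4,"ax":0,"ay":0,"az":0,"fingers":1},
    {"tx":0,"ty":-0.4,"tz":-0.4,"ax":0,"ay":0,"az":0,"fingers":1},
    {"tx":0,"ty":-0.4,"tz":-0.4,"ax":0,"ay":0,"az":0,"fingers":1},
    {"tx":0,"ty":-0.4,"tz":-0.4,"ax":0,"ay":0,"az":0,"fingers":1},
    {"tx":0,"ty":-0.4,"tz":-0.4,"ax":0,"ay":0,"az":0,"fingers":1},
    {"tx":0,"ty":-0.3,"tz":-0.3,"ax":0,"ay":0,"az":0,"fingers":1},
  ],
)

```text
clock: 8.25
tool_pos: [0.6132, 0.0531, 0.0734]
ee_rot: [-134.9, -0.0, 3.1]
ft_force: [-0.5, -1.3, -0.4]
gripper_width: 0.505
```

```bash
python3 - <<'E'
from h import *; from station import bot
o=bot.get_obs(); show(o)
c=bot.capture('scene');cv2.imwrite('pics/s3.png',cv2.resize(c['image'][150:350,230:470,::-1],None,fx=3,fy=3))
c=bot.capture('wrist');cv2.imwrite('pics/w3.png',c['image'][:,:,::-1])
E
```

```text
t 8.25 lane [ 0.0003 -0.0072  0.0734] rpy [-134.9   -0.     3.1] q [  7.4  42.7  10.9  96.3 -52.8  71.9  51.1] F [-0.5 -1.3 -0.4] M [-0.78  0.02 -0.  ] w 0.505
```

View pics/s3.png

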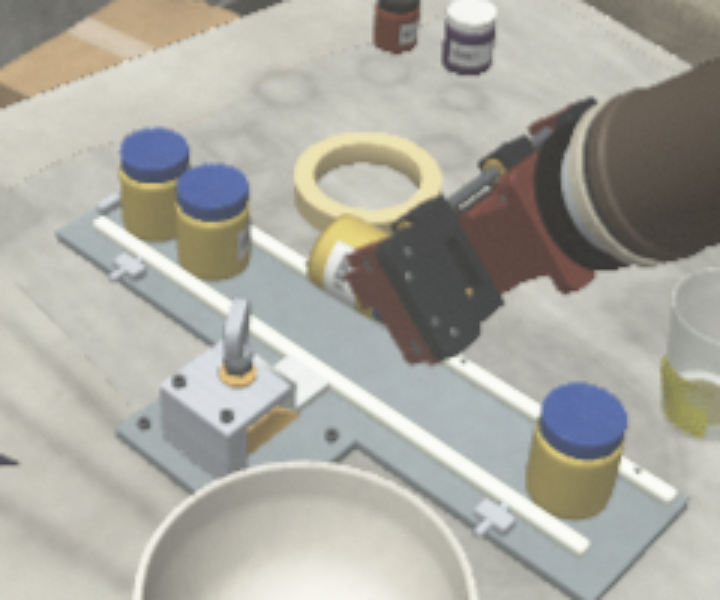

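View pics/w3.png

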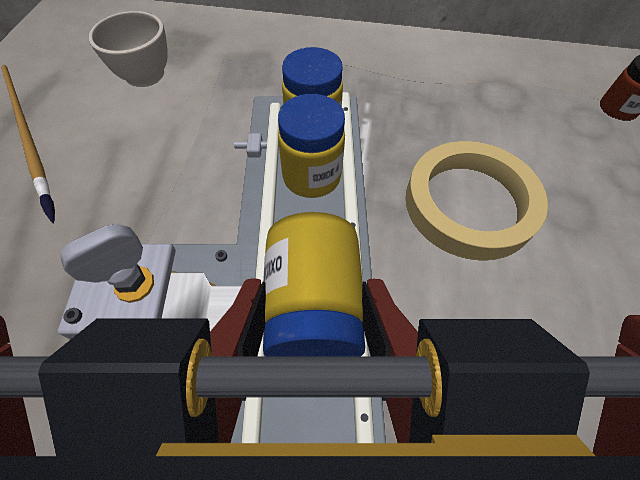

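```bash
python3 - <<'E'
from h import *; from station import bot
o=bot.get_obs(); plan(o,l2w(-.001,-.011,.1),[135,0,3.1],10)
E
```

```text
total tool shift cm [-0.15 -1.61 -2.13] rot [-1.572e+00 -1.000e-03 -1.000e-03] rows min 8.415580934486481
1 [-0.01 -0.16 -0.21] [-0.157 -0.    -0.   ]
2 [-0.01 -0.13 -0.24] [-0.157 -0.    -0.   ]
3 [-0.01 -0.09 -0.25] [-0.157 -0.    -0.   ]
4 [-0.01 -0.05 -0.26] [-0.157 -0.    -0.   ]
5 [-0.02 -0.   -0.27] [-0.157 -0.    -0.   ]
6 [-0.02  0.04 -0.26] [-0.157 -0.    -0.   ]
7 [-0.02  0.08 -0.26] [-0.157 -0.    -0.   ]
8 [-0.02  0.12 -0.24] [-0.157 -0.    -0.   ]
9 [-0.02  0.15 -0.22] [-0.157 -0.    -0.   ]
10 [-0.02  0.19 -0.19] [-0.157 -0.    -0.   ]
```

step_arm(
  targets=[
    {"tx":0,"ty":-0.2,"tz":-0.2,"ax":-0.14,"ay":0,"az":0,"fingers":1},
    {"tx":0,"ty":-0.1,"tz":-0.3,"ax":-0.14,"ay":0,"az":0,"fingers":1},
    {"tx":0,"ty":-0.1,"tz":-0.3,"ax":-0.14,"ay":0,"az":0,"fingers":1},
    {"tx":0,"ty":0,"tz":-0.3,"ax":-0.14,"ay":0,"az":0,"fingers":1},
    {"tx":0,"ty":0,"tz":-0.3,"ax":-0.14,"ay":0,"az":0,"fingers":1},
    {"tx":0,"ty":0,"tz":-0.2,"ax":-0.14,"ay":0,"az":0,"fingers":1},
    {"tx":0,"ty":0.1,"tz":-0.2,"ax":-0.14,"ay":0,"az":0,"fingers":1},
    {"tx":0,"ty":0.1,"tz":-0.2,"ax":-0.14,"ay":0,"az":0,"fingers":1},
  ],
)

```text
clock: 9.35
tool_pos: [0.6143, 0.0435, 0.0956]
ee_rot: [159.1, -0.3, 2.5]
ft_force: [-0.2, -0.9, -1.4]
gripper_width: 0.507
```

```bash
python3 - <<'E'
from h import *; from station import bot
o=bot.get_obs(); show(o);plan(o,l2w(-.001,-.011,.1),[135,0,3.1],4)
E
```

```text
t 9.35 lane [ 0.0009 -0.0168  0.0956] rpy [159.1  -0.3   2.5] q [-48.7  37.4  41.2  99.6  -3.8  54.2  -8.4] F [-0.2 -0.9 -1.4] M [0.35 0.15 0.01] w 0.507
total tool shift cm [-0.19 -0.39 -0.62] rot [-0.421  0.002 -0.012] rows min 2.2557163048456945
1 [-0.05 -0.1  -0.15] [-0.105  0.    -0.003]
2 [-0.05 -0.08 -0.16] [-0.105  0.    -0.003]
3 [-0.05 -0.06 -0.17] [-0.105  0.    -0.003]
4 [-0.05 -0.04 -0.18] [-0.105  0.    -0.003]
```

step_arm(
  targets=[
    {"tx":0,"ty":-0.1,"tz":-0.1,"ax":-0.1,"ay":0,"az":-0.003,"fingers":1},
    {"tx":-0.1,"ty":-0.1,"tz":-0.1,"ax":-0.1,"ay":0,"az":-0.003,"fingers":1},
    {"tx":-0.1,"ty":-0.1,"tz":-0.1,"ax":-0.1,"ay":0,"az":-0.003,"fingers":1},
    {"tx":0,"ty":-0.1,"tz":-0.1,"ax":-0.1,"ay":0,"az":-0.003,"fingers":1},
    {"tx":0,"ty":0,"tz":0,"ax":0,"ay":0,"az":0,"fingers":1},
    {"tx":0,"ty":0,"tz":0,"ax":0,"ay":0,"az":0,"fingers":1},
    {"tx":0,"ty":0,"tz":0,"ax":0,"ay":0,"az":0,"fingers":1},
    {"tx":0,"ty":0,"tz":0,"ax":0,"ay":0,"az":0,"fingers":1},
  ],
)

```text
clock: 10.35
tool_pos: [0.6111, 0.0536, 0.0963]
ee_rot: [135.8, 0.1, 3.4]
ft_force: [-0.1, -0.4, -0.2]
gripper_width: 0.509
```

```bash
python3 - <<'E'
from h import *; from station import bot
o=bot.get_obs(); show(o)
for n in ['scene','top','wrist']:
    c=bot.capture(n); pickle.dump(c,open(f'{n}4.pkl','wb'))
    if n=='scene':cv2.imwrite('pics/s4.png',cv2.resize(c['image'][150:350,230:470,::-1],None,fx=3,fy=3))
    if n=='wrist':cv2.imwrite('pics/w4.png',c['image'][:,:,::-1])
E
```

```text
t 10.35 lane [-0.0017 -0.0066  0.0963] rpy [1.358e+02 1.000e-01 3.400e+00] q [-62.2  51.2  48.4  95.6   6.6  61.4 -22.2] F [-0.1 -0.4 -0.2] M [0.7  0.08 0.  ] w 0.509
```

View pics/s4.png

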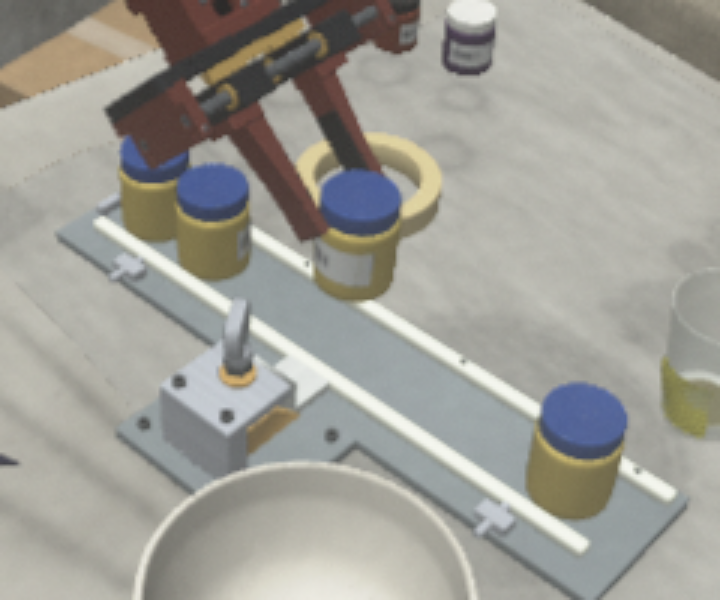

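View pics/w4.png

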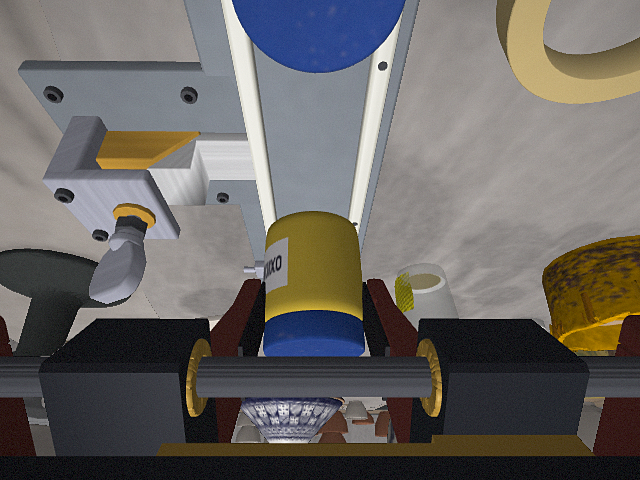

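```bash
python3 - <<'E'
from h import *
for n in ['scene','top']:
    c=pickle.load(open(n+'4.pkl','rb')); W=cloud(c); hsv=cv2.cvtColor(c['image'],cv2.COLOR_RGB2HSV)
    m=cv2.inRange(hsv,(105,120,40),(130,255,255))>0
    a=np.radians(YAW); d=W[...,:2]-L0; X=d[...,0]*np.cos(a)+d[...,1]*np.sin(a); Y=-d[...,0]*np.sin(a)+d[...,1]*np.cos(a)
    k=m&(abs(X)<.04)&(abs(Y)<.06)&(W[...,2]>.06)
    P=np.c_[X[k],Y[k],W[...,2][k]]; print(n,len(P),np.percentile(P,[2,50,98],axis=0).round(4).tolist())
    top=P[P[:,2]>np.percentile(P[:,2],99)-.012]
    for it in range(6):
        A=np.c_[top[:,:2],np.ones(len(top))]; f=np.linalg.lstsq(A,top[:,2],rcond=None)[0]; r=A@f-top[:,2]; top=top[(abs(r)<max(.0015,1.5*r.std()))]
    print('plane slopes',f.round(3),len(top),'mean',top.mean(0).round(4), 'ext',top.min(0).round(4),top.max(0).round(4))
E
```

```text
scene 114 [[-0.0235, -0.018, 0.1297], [0.0013, 0.0003, 0.1318], [0.0154, 0.0182, 0.1338]]
plane slopes [-0.034  0.006  0.132] 99 mean [-0.0019  0.0005  0.1318] ext [-0.0242 -0.0217  0.1302] [0.0165 0.0195 0.1338]
top 492 [[-0.0218, -0.0202, 0.1288], [-0.0009, -0.0004, 0.133], [0.0212, 0.0189, 0.1363]]
plane slopes [-0.029 -0.002  0.133] 314 mean [-0.0009 -0.0015  0.1331] ext [-0.0226 -0.0222  0.1312] [0.0222 0.0204 0.1351]
```

```bash
python3 - <<'E'
from h import *; from station import bot
o=bot.get_obs(); p=w2l(o['tool_pos']);plan(o,l2w(-.0015,p[1]-.0,p[2]-.048),[135.5,0,3.1],8)
E
```

```text
total tool shift cm [ 0.03 -3.35  3.44] rot [-0.004 -0.002  0.005] rows min 0.7680075505433529
1 [ 0.   -0.42  0.43] [-0.001 -0.     0.001]
2 [ 0.   -0.42  0.43] [-0.001 -0.     0.001]
3 [ 0.   -0.42  0.43] [-0.001 -0.     0.001]
4 [ 0.   -0.42  0.43] [-0.001 -0.     0.001]
5 [ 0.   -0.42  0.43] [-0.001 -0.     0.001]
6 [ 0.   -0.42  0.43] [-0.001 -0.     0.001]
7 [ 0.   -0.42  0.43] [-0.001 -0.     0.001]
8 [ 0.   -0.42  0.43] [-0.001 -0.     0.001]
```

step_arm(
  targets=[
    {"tx":0,"ty":-0.42,"tz":0.43,"ax":0,"ay":0,"az":0,"fingers":1},
    {"tx":0,"ty":-0.42,"tz":0.43,"ax":0,"ay":0,"az":0,"fingers":1},
    {"tx":0,"ty":-0.42,"tz":0.43,"ax":0,"ay":0,"az":0,"fingers":1},
    {"tx":0,"ty":-0.42,"tz":0.43,"ax":0,"ay":0,"az":0,"fingers":1},
    {"tx":0,"ty":-0.42,"tz":0.43,"ax":0,"ay":0,"az":0,"fingers":1},
    {"tx":0,"ty":-0.42,"tz":0.43,"ax":0,"ay":0,"az":0,"fingers":1},
    {"tx":0,"ty":-0.42,"tz":0.43,"ax":0,"ay":0,"az":0,"fingers":1},
    {"tx":0,"ty":0,"tz":0,"ax":0,"ay":0,"az":0,"fingers":1},
  ],
)

```text
clock: 11.5
tool_pos: [0.6107, 0.0542, 0.0502]
ee_rot: [135.7, 0.2, 3.4]
ft_force: [-0.1, 0.1, -1.2]
gripper_width: 0.508
```

```bash
python3 - <<'E'
from h import *; from station import bot
o=bot.get_obs(); show(o); p=w2l(o['tool_pos']);plan(o,l2w(-.0015,p[1]-.0,p[2]-.01),[135.5,0,3.1],1)
c=bot.capture('scene');cv2.imwrite('pics/s5.png',cv2.resize(c['image'][150:350,230:470,::-1],None,fx=3,fy=3))
E
```

```text
t 11.5 lane [-0.0022 -0.006   0.0502] rpy [135.7   0.2   3.4] q [-61.3  54.8  46.6  96.2   5.2  58.  -23.7] F [-0.1  0.1 -1.2] M [ 0.68  0.15 -0.01] w 0.508
total tool shift cm [ 0.07 -0.7   0.72] rot [-0.004 -0.001  0.006] rows min 0.16035175065371107
1 [ 0.07 -0.7   0.72] [-0.004 -0.001  0.006]
```

View pics/s5.png

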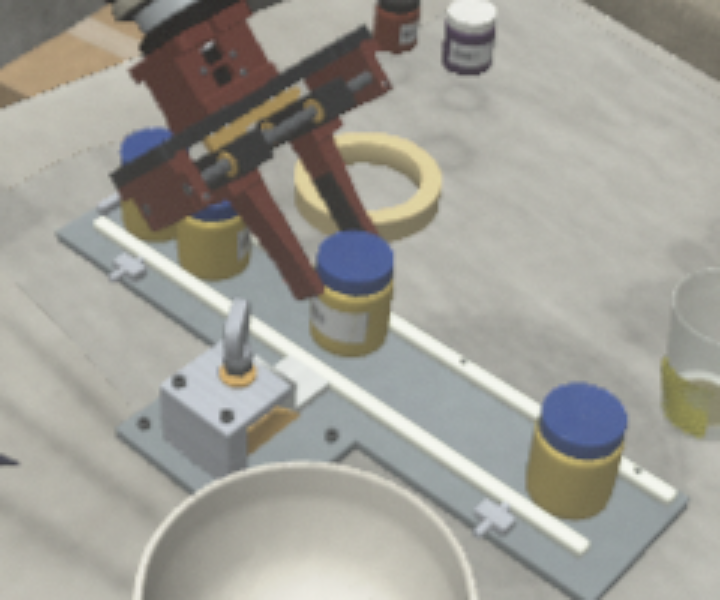

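step_arm(
  targets=[
    {"tx":0,"ty":-0.2,"tz":0.2,"ax":0,"ay":0,"az":0,"fingers":1},
    {"tx":0,"ty":-0.2,"tz":0.2,"ax":0,"ay":0,"az":0,"fingers":1},
    {"tx":0,"ty":-0.2,"tz":0.2,"ax":0,"ay":0,"az":0,"fingers":1},
    {"tx":0,"ty":-0.15,"tz":0.15,"ax":0,"ay":0,"az":0,"fingers":1},
    {"tx":0,"ty":-0.07,"tz":0.07,"ax":0,"ay":0,"az":0,"fingers":1},
    {"tx":0,"ty":-0.05,"tz":0.05,"ax":0,"ay":0,"az":0,"fingers":1},
    {"tx":0,"ty":-0.05,"tz":0.05,"ax":0,"ay":0,"az":0,"fingers":1},
    {"tx":0,"ty":0,"tz":0,"ax":0,"ay":0,"az":0,"fingers":1},
  ],
)

```text
clock: 12.55
tool_pos: [0.6112, 0.0544, 0.0372]
ee_rot: [135.8, 0.1, 3.4]
ft_force: [-0.5, 0.2, -1.0]
gripper_width: 0.506
```

```bash
python3 - <<'E'
from h import *; from station import bot
o=bot.get_obs(); show(o)
c=bot.capture('scene');cv2.imwrite('pics/s6.png',cv2.resize(c['image'][200:320,290:390,::-1],None,fx=5,fy=5))
W=cloud(c); hsv=cv2.cvtColor(c['image'],cv2.COLOR_RGB2HSV); m=cv2.inRange(hsv,(105,120,40),(130,255,255))>0
P=W[m]; L=np.array([w2l(p) for p in P]); k=(abs(L[:,0])<.04)&(abs(L[:,1])<.06); print(np.percentile(L[k],[2,50,90],axis=0).round(4))
E
```

```text
t 12.55 lane [-0.0017 -0.0058  0.0372] rpy [1.358e+02 1.000e-01 3.400e+00] q [-61.   55.8  46.2  96.3   4.7  57.  -24.2] F [-0.5  0.2 -1. ] M [ 0.69  0.09 -0.04] w 0.506
[[-0.024  -0.0087  0.0706]
 [ 0.0051 -0.001   0.0724]
 [ 0.0147  0.0079  0.074 ]]
```

View pics/s6.png

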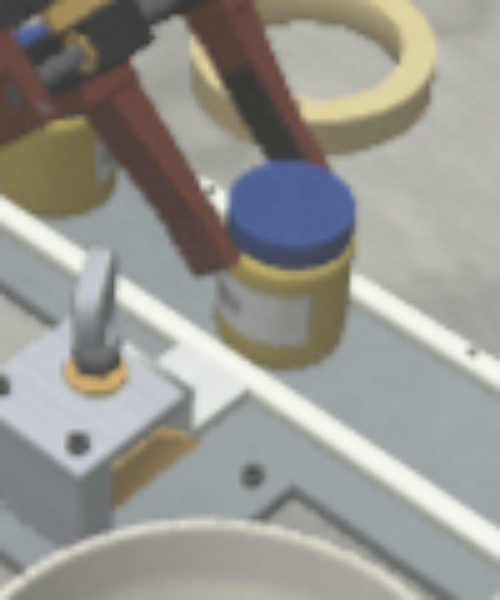

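step_arm(
  targets=[
    {"tx":0,"ty":-0.05,"tz":0.05,"ax":0,"ay":0,"az":0,"fingers":1},
    {"tx":0,"ty":-0.03,"tz":0.03,"ax":0,"ay":0,"az":0,"fingers":1},
    {"tx":0,"ty":0,"tz":0,"ax":0,"ay":0,"az":0,"fingers":-0.1},
    {"tx":0,"ty":0,"tz":0,"ax":0,"ay":0,"az":0,"fingers":-0.4},
    {"tx":0,"ty":0,"tz":0,"ax":0,"ay":0,"az":0,"fingers":-1},
    {"tx":0,"ty":0,"tz":0,"ax":0,"ay":0,"az":0,"fingers":-1},
    {"tx":0,"ty":0,"tz":0,"ax":0,"ay":0,"az":0,"fingers":-1},
    {"tx":0,"ty":0,"tz":0,"ax":0,"ay":0,"az":0,"fingers":-1},
  ],
)

```text
clock: 13.6
tool_pos: [0.6114, 0.0543, 0.0365]
ee_rot: [135.8, 0.1, 3.4]
ft_force: [-0.0, -0.1, -0.3]
gripper_width: 0.999
```

```bash
python3 - <<'E'
from h import *; from station import bot
o=bot.get_obs(); show(o)
c=bot.capture('scene');cv2.imwrite('pics/s7.png',cv2.resize(c['image'][150:350,230:470,::-1],None,fx=3,fy=3))
W=cloud(c); hsv=cv2.cvtColor(c['image'],cv2.COLOR_RGB2HSV); m=cv2.inRange(hsv,(105,120,40),(130,255,255))>0
P=W[m]; L=np.array([w2l(p) for p in P]); k=(abs(L[:,0])<.04)&(abs(L[:,1])<.06); print(np.percentile(L[k],[2,50,90],axis=0).round(4))
E
```

```text
t 13.6 lane [-0.0014 -0.0059  0.0365] rpy [1.358e+02 1.000e-01 3.400e+00] q [-61.   55.9  46.1  96.3   4.7  57.  -24.2] F [-0.  -0.1 -0.3] M [0.62 0.09 0.06] w 0.999
[[-0.0257 -0.0164  0.0693]
 [ 0.004  -0.0015  0.0714]
 [ 0.012   0.0062  0.0726]]
```

View pics/s7.png

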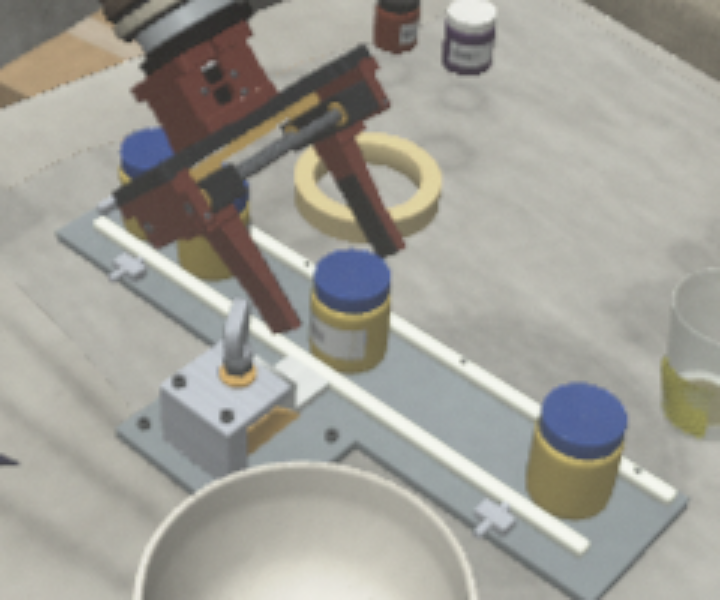

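step_arm(
  targets=[
    {"tx":0,"ty":1.0,"tz":-1.0,"ax":0,"ay":0,"az":0,"fingers":-1},
    {"tx":0,"ty":2.0,"tz":-2.0,"ax":0,"ay":0,"az":0,"fingers":-1},
    {"tx":0,"ty":2.5,"tz":-2.5,"ax":0,"ay":0,"az":0,"fingers":-1},
    {"tx":0,"ty":2.5,"tz":-2.5,"ax":0,"ay":0,"az":0,"fingers":-1},
    {"tx":0,"ty":2.5,"tz":-2.5,"ax":0.1,"ay":0,"az":0,"fingers":-1},
    {"tx":0,"ty":1.0,"tz":-1.0,"ax":0.17,"ay":0,"az":0,"fingers":-1},
    {"tx":0,"ty":0,"tz":0,"ax":0.17,"ay":0,"az":0,"fingers":-1},
    {"tx":0,"ty":0,"tz":0,"ax":0.17,"ay":0,"az":0,"fingers":-1},
  ],
)

```text
clock: 14.65
tool_pos: [0.6128, 0.0548, 0.2102]
ee_rot: [171.5, -0.1, 4.0]
ft_force: [0.7, -0.5, -1.0]
gripper_width: 1.001
```

```bash
python3 - <<'E'
from h import *; from station import bot
o=bot.get_obs(); show(o); plan(o,np.array([.5127,.055,.2]),[180,0,127.4],16)
c=bot.capture('top'); pickle.dump(c,open('top8.pkl','wb'));cv2.imwrite('pics/t8.png',cv2.resize(c['image'][195:325,220:460,::-1],None,fx=3.3,fy=3.3,interpolation=cv2.INTER_CUBIC))
E
```

```text
t 14.65 lane [ 0.     -0.0055  0.2102] rpy [ 1.715e+02 -1.000e-01  4.000e+00] q [-44.4  26.7  42.2  94.3 -10.   65.7   2.7] F [ 0.7 -0.5 -1. ] M [0.07 0.07 0.02] w 1.001
total tool shift cm [-9.99 -0.86  0.88] rot [ 0.088  0.157 -2.149] rows min 11.550398138919082
1 [-0.62 -0.05  0.05] [ 0.006  0.01  -0.134]
2 [-0.61 -0.14  0.05] [ 0.006  0.01  -0.134]
3 [-0.59 -0.22  0.04] [ 0.006  0.01  -0.134]
4 [-0.55 -0.29  0.04] [ 0.006  0.01  -0.134]
5 [-0.51 -0.37  0.04] [ 0.006  0.01  -0.134]
6 [-0.46 -0.43  0.03] [ 0.006  0.01  -0.134]
7 [-0.4  -0.49  0.03] [ 0.006  0.01  -0.134]
8 [-0.33 -0.54  0.03] [ 0.006  0.01  -0.134]
9 [-0.25 -0.57  0.03] [ 0.006  0.01  -0.134]
10 [-0.17 -0.6   0.03] [ 0.006  0.01  -0.134]
11 [-0.09 -0.62  0.04] [ 0.006  0.01  -0.134]
12 [-0.01 -0.63  0.04] [ 0.006  0.01  -0.134]
13 [ 0.08 -0.62  0.04] [ 0.006  0.01  -0.134]
14 [ 0.16 -0.61  0.05] [ 0.006  0.01  -0.134]
15 [ 0.24 -0.58  0.05] [ 0.006  0.01  -0.134]
16 [ 0.31 -0.54  0.06] [ 0.006  0.01  -0.134]
```

View pics/t8.png

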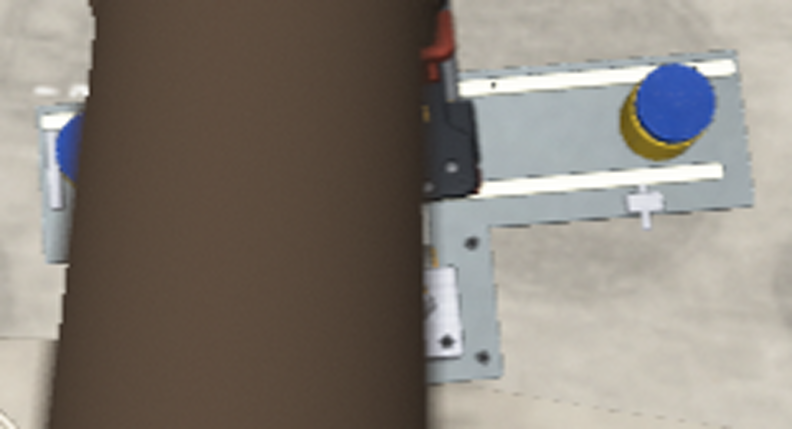

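step_arm(
  targets=[
    {"tx":-0.7,"ty":0,"tz":0,"ax":0.12,"ay":0,"az":-0.08,"fingers":-1},
    {"tx":-1.2,"ty":-0.2,"tz":0,"ax":0,"ay":0,"az":-0.18,"fingers":-1},
    {"tx":-1.2,"ty":-0.5,"tz":0,"ax":0,"ay":0,"az":-0.18,"fingers":-1},
    {"tx":-1.2,"ty":-0.8,"tz":0,"ax":0,"ay":0,"az":-0.18,"fingers":-1},
    {"tx":-1.0,"ty":-1.0,"tz":0,"ax":0,"ay":0,"az":-0.18,"fingers":-1},
    {"tx":-0.8,"ty":-1.1,"tz":0,"ax":0,"ay":0,"az":-0.18,"fingers":-1},
    {"tx":-0.5,"ty":-1.1,"tz":0,"ax":0,"ay":0,"az":-0.18,"fingers":-1},
    {"tx":-0.3,"ty":-1.1,"tz":0,"ax":0,"ay":0,"az":-0.18,"fingers":-1},
  ],
)

```text
clock: 15.7
tool_pos: [0.5125, 0.0426, 0.219]
ee_rot: [179.3, 1.4, 81.9]
ft_force: [-0.1, -0.7, 0.1]
gripper_width: 0.995
```

```bash
python3 - <<'E'
from h import *; from station import bot
o=bot.get_obs(); show(o); plan(o,np.array([.5127,.055,.15]),[180,0,127.4],8)
E
```

```text
t 15.7 lane [-0.1008 -0.0123  0.219 ] rpy [179.3   1.4  81.9] q [-32.5  11.7  25.  107.   -3.8  62.2  75.7] F [-0.1 -0.7  0.1] M [ 0.06 -0.01 -0.02] w 0.995
total tool shift cm [ 1.4  -0.24  6.87] rot [ 0.002  0.028 -0.794] rows min 4.256546376627665
1 [ 0.17 -0.03  0.86] [ 0.     0.003 -0.099]
2 [ 0.17 -0.01  0.86] [ 0.     0.003 -0.099]
3 [0.17 0.   0.86] [ 0.     0.003 -0.099]
4 [0.17 0.02 0.86] [ 0.     0.003 -0.099]
5 [0.16 0.04 0.86] [ 0.     0.003 -0.099]
6 [0.15 0.05 0.86] [ 0.     0.003 -0.099]
7 [0.14 0.07 0.86] [ 0.     0.003 -0.099]
8 [0.13 0.08 0.86] [ 0.     0.003 -0.099]
```

step_arm(
  targets=[
    {"tx":0.2,"ty":0,"tz":0.6,"ax":0,"ay":0.004,"az":-0.115,"fingers":-1},
    {"tx":0.2,"ty":0,"tz":0.9,"ax":0,"ay":0.004,"az":-0.115,"fingers":-1},
    {"tx":0.2,"ty":0,"tz":0.9,"ax":0,"ay":0.004,"az":-0.115,"fingers":-1},
    {"tx":0.2,"ty":0,"tz":0.9,"ax":0,"ay":0.004,"az":-0.115,"fingers":-1},
    {"tx":0.2,"ty":0,"tz":0.9,"ax":0,"ay":0.004,"az":-0.115,"fingers":-1},
    {"tx":0.2,"ty":0.1,"tz":0.9,"ax":0,"ay":0.004,"az":-0.115,"fingers":-1},
    {"tx":0.1,"ty":0.1,"tz":0.7,"ax":0,"ay":0.004,"az":-0.08,"fingers":-1},
    {"tx":0,"ty":0,"tz":0,"ax":0,"ay":0,"az":0,"fingers":-1},
  ],
)

```text
clock: 16.7
tool_pos: [0.5107, 0.0498, 0.1639]
ee_rot: [-180.0, 0.5, 127.4]
ft_force: [0.2, 0.0, 1.2]
gripper_width: 1.0
```

```bash
python3 - <<'E'
from h import *; from station import bot
o=bot.get_obs(); show(o); plan(o,np.array([.5127,.055,.0845]),[180,0,127.4],8)
for n in ['wrist','scene','top']:
  c=bot.capture(n);cv2.imwrite('pics/%s9.png'%n,c['image'][:,:,::-1])
E
```

```text
t 16.7 lane [-0.1022 -0.0049  0.1639] rpy [-180.     0.5  127.4] q [-25.6  14.8  17.2 110.5  -4.8  55.2 121.2] F [0.2 0.  1.2] M [ 0.09  0.06 -0.04] w 1.0
total tool shift cm [0.35 0.48 7.94] rot [-0.001  0.008  0.001] rows min 1.2731946233157396
1 [0.04 0.06 0.99] [-0.     0.001  0.   ]
2 [0.04 0.06 0.99] [-0.     0.001  0.   ]
3 [0.04 0.06 0.99] [-0.     0.001  0.   ]
4 [0.04 0.06 0.99] [-0.     0.001  0.   ]
5 [0.04 0.06 0.99] [-0.     0.001  0.   ]
6 [0.04 0.06 0.99] [-0.     0.001  0.   ]
7 [0.04 0.06 0.99] [-0.     0.001  0.   ]
8 [0.04 0.06 0.99] [-0.     0.001  0.   ]
```

View pics/wrist9.png

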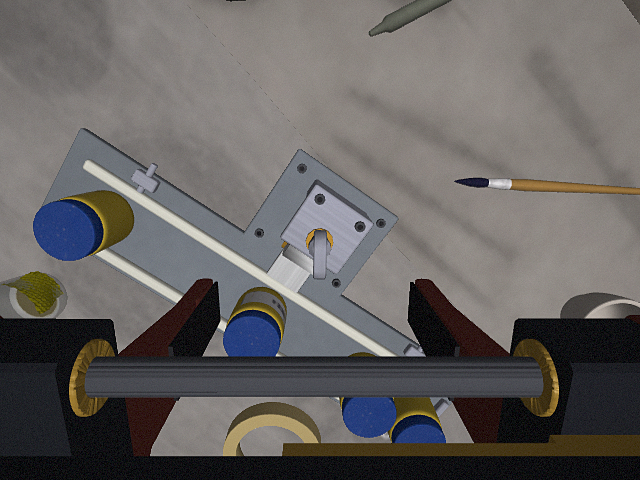

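View pics/scene9.png

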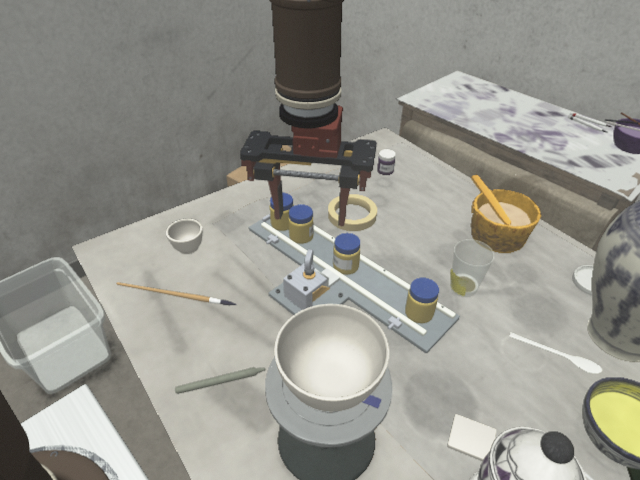

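step_arm(
  targets=[
    {"tx":0.1,"ty":0.1,"tz":0.8,"ax":0,"ay":0.002,"az":0,"fingers":-1},
    {"tx":0.1,"ty":0.1,"tz":1.1,"ax":0,"ay":0.002,"az":0,"fingers":-1},
    {"tx":0.1,"ty":0.1,"tz":1.1,"ax":0,"ay":0.002,"az":0,"fingers":-1},
    {"tx":0.05,"ty":0.1,"tz":1.1,"ax":0,"ay":0.002,"az":0,"fingers":-1},
    {"tx":0,"ty":0.1,"tz":1.1,"ax":0,"ay":0,"az":0,"fingers":-1},
    {"tx":0,"ty":0,"tz":1.0,"ax":0,"ay":0,"az":0,"fingers":-1},
    {"tx":0,"ty":0,"tz":0.5,"ax":0,"ay":0,"az":0,"fingers":-1},
    {"tx":0,"ty":0,"tz":0,"ax":0,"ay":0,"az":0,"fingers":-1},
  ],
)

```text
clock: 17.85
tool_pos: [0.5129, 0.0561, 0.0922]
ee_rot: [-180.0, -0.0, 127.3]
ft_force: [-0.5, 0.3, -0.1]
gripper_width: 0.999
```

```bash
python3 - <<'E'
from h import *; from station import bot
o=bot.get_obs(); show(o); plan(o,np.array([.5127,.055,.0845]),[180,0,127.4],1)
E
```

```text
t 17.85 lane [-0.0997  0.0012  0.0922] rpy [-180.    -0.   127.3] q [-24.4  20.7  15.9 114.   -7.7  46.4 123.1] F [-0.5  0.3 -0.1] M [ 0.05 -0.03  0.  ] w 0.999
total tool shift cm [-0.08 -0.09  0.77] rot [-0.001 -0.001 -0.002] rows min 0.12406985539290985
1 [-0.08 -0.09  0.77] [-0.001 -0.001 -0.002]
```

step_arm(
  targets=[
    {"tx":-0.08,"ty":-0.08,"tz":0.5,"ax":0,"ay":0,"az":0,"fingers":-0.5},
    {"tx":0,"ty":0,"tz":0.25,"ax":0,"ay":0,"az":0,"fingers":0},
    {"tx":0,"ty":0,"tz":0,"ax":0,"ay":0,"az":0,"fingers":1},
    {"tx":0,"ty":0,"tz":0,"ax":0,"ay":0,"az":0,"fingers":1},
    {"tx":0,"ty":0,"tz":0,"ax":0,"ay":0,"az":0,"fingers":1},
    {"tx":0,"ty":0,"tz":0,"ax":0,"ay":0,"az":0,"fingers":1},
    {"tx":0,"ty":0,"tz":0,"ax":0,"ay":0,"az":0,"fingers":1},
    {"tx":0,"ty":0,"tz":0,"ax":0,"ay":0,"az":0,"fingers":1},
  ],
)

```text
clock: 18.85
tool_pos: [0.5136, 0.0551, 0.0853]
ee_rot: [179.9, 0.0, 127.3]
ft_force: [0.6, 0.5, 0.3]
gripper_width: 0.128
```

```bash
python3 - <<'E'
from h import *; from station import bot
o=bot.get_obs(); show(o)
for n in ['wrist','scene']:
  c=bot.capture(n);cv2.imwrite('pics/%s10.png'%n,c['image'][:,:,::-1] if n=='wrist' else cv2.resize(c['image'][150:350,230:470,::-1],None,fx=3,fy=3))
E
```

```text
t 18.85 lane [-0.099   0.0001  0.0853] rpy [179.9   0.  127.3] q [-24.1  21.2  15.8 114.3  -8.   45.3 123.5] F [0.6 0.5 0.3] M [ 0.09  0.01 -0.03] w 0.128
```

View pics/scene10.png

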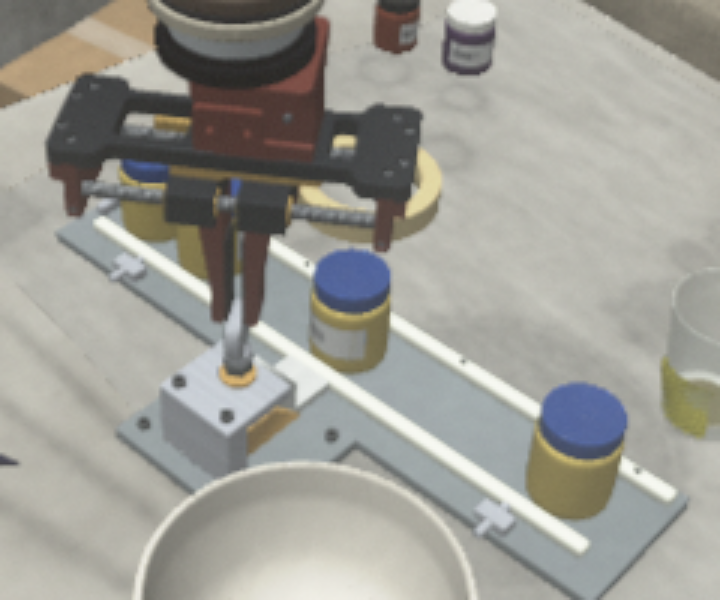

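View pics/wrist10.png

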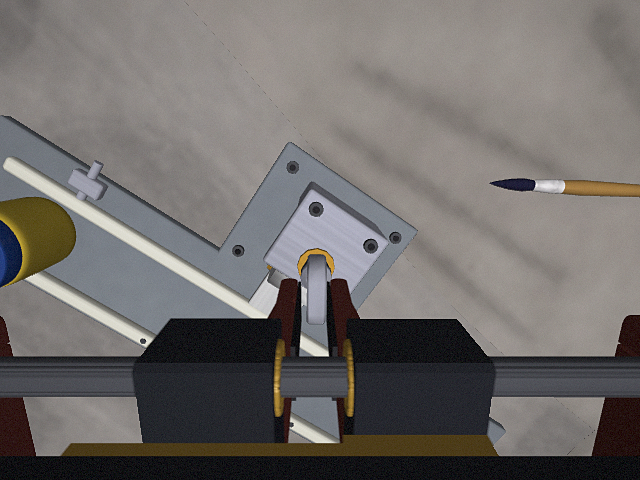

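step_arm(
  targets=[
    {"tx":0,"ty":0,"tz":0,"ax":0,"ay":0,"az":0.08,"fingers":1},
    {"tx":0,"ty":0,"tz":0,"ax":0,"ay":0,"az":0.15,"fingers":1},
    {"tx":0,"ty":0,"tz":0,"ax":0,"ay":0,"az":0.17,"fingers":1},
    {"tx":0,"ty":0,"tz":0,"ax":0,"ay":0,"az":0.17,"fingers":1},
    {"tx":0,"ty":0,"tz":0,"ax":0,"ay":0,"az":0.17,"fingers":1},
    {"tx":0,"ty":0,"tz":0,"ax":0,"ay":0,"az":0.17,"fingers":1},
    {"tx":0,"ty":0,"tz":0,"ax":0,"ay":0,"az":0.15,"fingers":1},
    {"tx":0,"ty":0,"tz":0,"ax":0,"ay":0,"az":0.1,"fingers":1},
  ],
)

```text
clock: 19.95
tool_pos: [0.5156, 0.0543, 0.0868]
ee_rot: [179.7, -0.2, 58.6]
ft_force: [0.1, 0.4, -0.5]
gripper_width: 0.001
```

```bash
python3 - <<'E'
from h import *; from station import bot
o=bot.get_obs(); show(o);plan(o,np.array([.5127,.055,.0845]),[180,0,o['ee_rot'][2]],1)
c=bot.capture('scene');cv2.imwrite('pics/s11.png',cv2.resize(c['image'][150:350,230:470,::-1],None,fx=3,fy=3))
E
```

```text
t 19.95 lane [-0.097  -0.0007  0.0868] rpy [179.7  -0.2  58.6] q [-37.   23.1  32.5 115.  -17.   46.1  63.9] F [ 0.1  0.4 -0.5] M [0.02 0.   0.05] w 0.001
total tool shift cm [-0.09 -0.29  0.23] rot [ 0.005 -0.003 -0.   ] rows min 0.06115734147380487
1 [-0.09 -0.29  0.23] [ 0.005 -0.003 -0.   ]
```

View pics/s11.png

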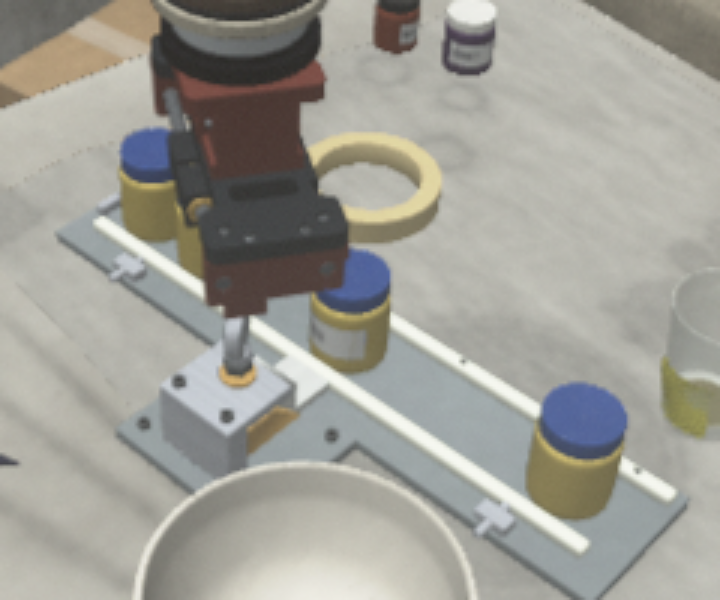

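```bash
python3 - <<'E'
from h import *; from station import bot
o=bot.get_obs();c=pickle.load(open('scene0.pkl','rb'))
for n,p in dict(tcp=o['tool_pos'],headtop=[.5127,.055,.107],headmid=[.5127,.055,.094],bottom=[.5127,.055,.057]).items():
    u=proj(c,p);print(n,u.round(1),((u-[230,150])*3).round(0))
W=cloud(c); 
R=W[215:300,280:340]; l=np.apply_along_axis(w2l,2,R)
k=(abs(l[...,0]+.1)<.035)&(abs(l[...,1])<.035)&(l[...,2]>.075)
print(k.sum(),np.percentile(l[k],[0,10,50,90,100],axis=0).round(4))
ij=np.argwhere(k)+[215,280];print(ij.min(0),ij.max(0))
c=bot.capture('scene');im=c['image'].copy()
cv2.imwrite('pics/s12.png',cv2.resize(im[210:290,270:350,::-1],None,fx=7,fy=7,interpolation=cv2.INTER_CUBIC))
E
```

```text
tcp [311.3 260.8] [244. 333.]
headtop [309.7 252.7] [239. 308.]
headmid [309.7 258.4] [239. 325.]
bottom [309.9 274. ] [240. 372.]
165 [[-0.1173 -0.0113  0.0751]
 [-0.1153 -0.0084  0.0804]
 [-0.1064 -0.0038  0.0993]
 [-0.0936  0.0039  0.1067]
 [-0.0891  0.0099  0.1089]]
[249 304] [270 313]
```

View pics/s12.png

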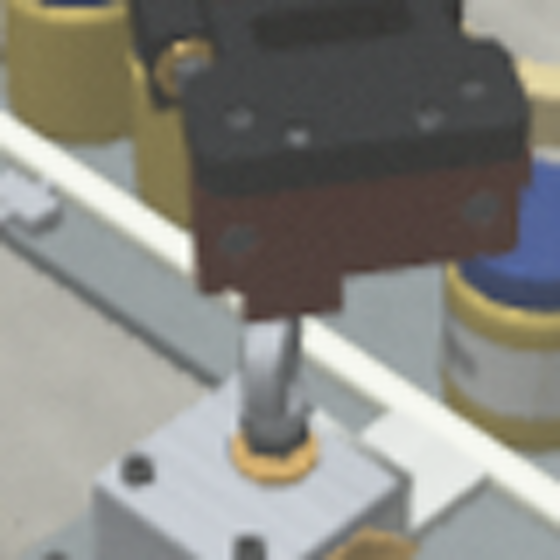

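```bash
python3 - <<'E'
from h import *; from station import bot
o=bot.get_obs();c=bot.capture('wrist');R=Ro.from_euler('xyz',o['ee_rot'],degrees=True).as_matrix();p=np.array(o['tool_pos'])
for d in [0,10,18.7,30,40]:
    for y in [-10,0,10]:
        print(d,y,proj(c,p+R@np.array([0,y,-d])/1000).round(0),end=' ')
    print()
print('head top/mid',proj(c,[.5127,.055,.107]).round(0),proj(c,[.5127,.055,.094]).round(0))
cv2.imwrite('pics/w12.png',c['image'][:,:,::-1])
z=c['range_z'];print(z[280:360:10,300:340:5].round(3))
E
```

```text
0 -10 [311. 267.] 0 0 [311. 285.] 0 10 [311. 303.] 
10 -10 [311. 273.] 10 0 [311. 293.] 10 10 [311. 311.] 
18.7 -10 [311. 280.] 18.7 0 [311. 300.] 18.7 10 [311. 319.] 
30 -10 [311. 289.] 30 0 [311. 310.] 30 10 [311. 330.] 
40 -10 [311. 298.] 40 0 [311. 320.] 40 10 [311. 342.] 
head top/mid [309. 296.] [309. 285.]
[[0.169 0.169 0.177 0.18  0.17  0.169 0.17  0.192]
 [0.158 0.159 0.161 0.162 0.157 0.159 0.158 0.158]
 [0.148 0.149 0.151 0.152 0.148 0.149 0.148 0.148]
 [0.139 0.139 0.142 0.143 0.139 0.14  0.139 0.14 ]
 [0.084 0.083 0.135 0.135 0.131 0.083 0.084 0.083]
 [0.077 0.079 0.127 0.127 0.123 0.078 0.077 0.078]
 [0.074 0.078 0.121 0.122 0.078 0.075 0.075 0.075]
 [0.072 0.073 0.118 0.117 0.075 0.071 0.071 0.071]]
```

View pics/w12.png

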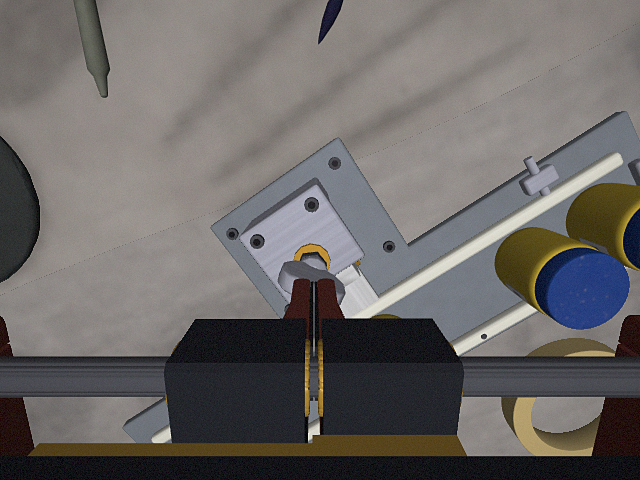

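```bash
python3 - <<'E'
from h import *; from station import bot
o=bot.get_obs();c=bot.capture('wrist');R=Ro.from_euler('xyz',o['ee_rot'],degrees=True).as_matrix();p=np.array(o['tool_pos'])
T=(cloud(c)-p)@R*1000
for v in range(262,330,5):
    print(v,[T[v,u].round(0).astype(int).tolist() for u in (290,300,306,311,320,326,335)])
E
```

```text
262 [[-11, -13, -3], [-6, -12, 3], [-3, -11, 6], [0, -10, 7], [5, -10, 7], [8, -4, 26], [14, -3, 29]]
267 [[-10, -13, -9], [-6, -11, -4], [-3, -10, -1], [-9223372036854775808, -9223372036854775808, -9223372036854775808], [5, -8, 6], [8, -7, 10], [14, 0, 29]]
272 [[-10, -13, -17], [-5, -11, -11], [-3, -10, -8], [0, -9, -4], [4, -7, 1], [8, -6, 4], [14, 3, 29]]
277 [[-10, -12, -20], [-5, -11, -18], [-2, -10, -14], [0, -9, -12], [4, -7, -7], [7, -6, -4], [12, -4, 2]]
282 [[-10, -9, -20], [-5, -12, -26], [-2, -12, -26], [0, -10, -23], [4, -12, -26], [7, -12, -26], [12, -4, -6]]
287 [[-10, -7, -20], [-5, -12, -33], [-2, -12, -32], [0, -10, -29], [4, -12, -32], [6, -12, -33], [11, -4, -14]]
292 [[-10, -4, -20], [-5, -12, -37], [-2, -12, -39], [0, -10, -34], [4, -12, -38], [6, -12, -38], [10, -11, -37]]
297 [[-13, 19, 29], [-4, -12, -43], [-2, -12, -43], [0, -10, -39], [4, -12, -43], [6, -12, -44], [10, -11, -42]]
302 [[-8, -12, -49], [-4, -12, -49], [-2, -11, -47], [0, -10, -45], [4, -12, -48], [6, -12, -50], [9, -11, -47]]
307 [[-8, -12, -53], [-4, -12, -53], [-2, -11, -52], [0, -10, -50], [4, -12, -53], [6, -12, -53], [9, -12, -53]]
312 [[-8, -11, -56], [-4, -12, -57], [-2, -12, -57], [0, -10, -53], [3, -11, -56], [6, -12, -57], [9, -12, -58]]
317 [[-7, -12, -62], [-4, -12, -61], [-2, -12, -61], [0, -10, -58], [3, -11, -60], [6, -12, -61], [9, -12, -61]]
322 [[-4, -33, -108], [-2, -34, -109], [-1, -12, -67], [0, -10, -61], [3, -12, -65], [4, -33, -108], [6, -34, -108]]
327 [[-4, -33, -111], [-2, -34, -111], [-1, -12, -69], [0, -11, -67], [3, -12, -70], [4, -34, -111], [6, -33, -110]]<stdin>:5: RuntimeWarning: invalid value encountered in cast
```

```bash
python3 - <<'E'
from h import *; 
c=pickle.load(open('scene0.pkl','rb'));R=Ro.from_euler('xyz',[135.8,.1,3.4],degrees=True).as_matrix();p=np.array([.6114,.0543,.0365])
for d in [0,10,18.7,25,30]:
  print(d,[(((proj(c,p+R@np.array([x,0,-d])/1000))-[230,150])*3).round(0).tolist() for x in (-50,0,50)])
E
```

```text
0 [[305.0, 359.0], [360.0, 317.0], [411.0, 278.0]]
10 [[296.0, 345.0], [352.0, 304.0], [403.0, 265.0]]
18.7 [[289.0, 332.0], [345.0, 291.0], [397.0, 253.0]]
25 [[284.0, 323.0], [339.0, 283.0], [392.0, 244.0]]
30 [[279.0, 316.0], [335.0, 276.0], [388.0, 237.0]]
```

step_arm(
  targets=[
    {"tx":-0.1,"ty":-0.2,"tz":-1.0,"ax":0,"ay":0,"az":-0.1,"fingers":0},
    {"tx":0,"ty":0,"tz":-1.0,"ax":0,"ay":0,"az":-0.18,"fingers":-0.2},
    {"tx":0,"ty":0,"tz":0,"ax":0,"ay":0,"az":-0.18,"fingers":-0.2},
    {"tx":0,"ty":0,"tz":0,"ax":0,"ay":0,"az":-0.18,"fingers":-0.2},
    {"tx":0,"ty":0,"tz":0,"ax":0,"ay":0,"az":-0.18,"fingers":-0.2},
    {"tx":0,"ty":0,"tz":0,"ax":0,"ay":0,"az":-0.18,"fingers":-0.2},
    {"tx":0,"ty":0,"tz":0,"ax":0,"ay":0,"az":-0.18,"fingers":-0.2},
    {"tx":0,"ty":0,"tz":0,"ax":0,"ay":0,"az":-0.1,"fingers":-0.2},
  ],
)

```text
clock: 21.15
tool_pos: [0.5136, 0.0536, 0.108]
ee_rot: [179.7, 0.3, 135.6]
ft_force: [1.0, -1.2, -0.6]
gripper_width: 0.597
```

```bash
python3 - <<'E'
from h import *; from station import bot
o=bot.get_obs(); show(o);plan(o,np.array([.5127,.055,.064]),[180,0,127.4],1)
E
```

```text
t 21.15 lane [-0.0992 -0.0013  0.108 ] rpy [179.7   0.3 135.6] q [-23.9  19.1  15.4 113.5  -6.6  47.8 130.8] F [ 1.  -1.2 -0.6] M [ 0.09  0.05 -0.01] w 0.597
total tool shift cm [0.18 0.02 4.4 ] rot [0.005 0.005 0.144] rows min 0.7700297475233812
1 [0.18 0.02 4.4 ] [0.005 0.005 0.144]
```

step_arm(
  targets=[
    {"tx":0.1,"ty":0,"tz":0.1,"ax":0,"ay":0,"az":0.09,"fingers":-0.2},
    {"tx":0.08,"ty":0,"tz":0.5,"ax":0,"ay":0,"az":0.05,"fingers":-0.2},
    {"tx":0,"ty":0,"tz":0.7,"ax":0,"ay":0,"az":0,"fingers":-0.2},
    {"tx":0,"ty":0,"tz":0.8,"ax":0,"ay":0,"az":0,"fingers":-0.2},
    {"tx":0,"ty":0,"tz":0.8,"ax":0,"ay":0,"az":0,"fingers":-0.2},
    {"tx":0,"ty":0,"tz":0.7,"ax":0,"ay":0,"az":0,"fingers":-0.2},
    {"tx":0,"ty":0,"tz":0.3,"ax":0,"ay":0,"az":0,"fingers":-0.2},
    {"tx":0,"ty":0,"tz":0,"ax":0,"ay":0,"az":0,"fingers":-0.2},
  ],
)

```text
clock: 22.15
tool_pos: [0.5128, 0.054, 0.0667]
ee_rot: [179.7, 0.3, 128.1]
ft_force: [1.1, 0.1, -0.6]
gripper_width: 0.602
```

```bash
python3 - <<'E'
from h import *; from station import bot
o=bot.get_obs(); show(o);plan(o,np.array([.5127,.055,.064]),[180,0,127.4],1)
c=bot.capture('scene');cv2.imwrite('pics/s13.png',cv2.resize(c['image'][180:300,250:370,::-1],None,fx=5,fy=5,interpolation=cv2.INTER_CUBIC))
c=bot.capture('wrist');cv2.imwrite('pics/w13.png',c['image'][150:,100:540,::-1])
E
```

```text
t 22.15 lane [-0.0999 -0.0009  0.0667] rpy [179.7   0.3 128.1] q [-24.3  22.6  16.1 115.6  -9.   42.5 125.3] F [ 1.1  0.1 -0.6] M [0.08 0.01 0.01] w 0.602
total tool shift cm [0.09 0.05 0.27] rot [0.006 0.005 0.012] rows min 0.07485775157753308
1 [0.09 0.05 0.27] [0.006 0.005 0.012]
```

View pics/s13.png

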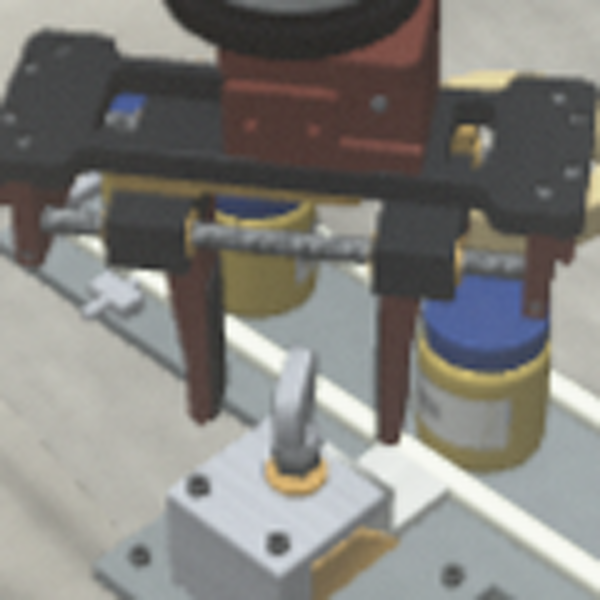

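View pics/w13.png

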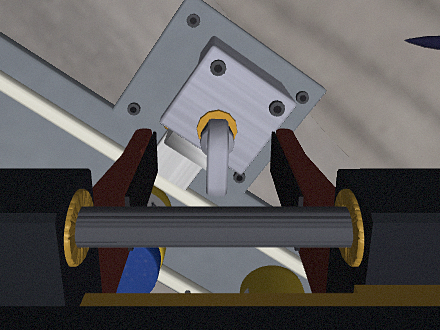

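step_arm(
  targets=[
    {"tx":0.08,"ty":0.05,"tz":0,"ax":0,"ay":0,"az":0.01,"fingers":-0.2},
    {"tx":0,"ty":0,"tz":0,"ax":0,"ay":0,"az":0,"fingers":1},
    {"tx":0,"ty":0,"tz":0,"ax":0,"ay":0,"az":0,"fingers":1},
    {"tx":0,"ty":0,"tz":0,"ax":0,"ay":0,"az":0,"fingers":1},
    {"tx":0,"ty":0,"tz":0,"ax":0,"ay":0,"az":0,"fingers":1},
    {"tx":0,"ty":0,"tz":0,"ax":0,"ay":0,"az":0,"fingers":1},
    {"tx":0,"ty":0,"tz":0,"ax":0,"ay":0,"az":0,"fingers":1},
    {"tx":0,"ty":0,"tz":0,"ax":0,"ay":0,"az":0,"fingers":1},
  ],
)

```text
clock: 23.25
tool_pos: [0.5129, 0.0558, 0.0678]
ee_rot: [179.6, 0.2, 127.5]
ft_force: [-0.5, 0.5, 0.8]
gripper_width: 0.102
```

step_arm(
  targets=[
    {"tx":0,"ty":0,"tz":0,"ax":0,"ay":0,"az":0,"fingers":1},
    {"tx":0,"ty":0,"tz":0,"ax":0,"ay":0,"az":0,"fingers":1},
    {"tx":0,"ty":0,"tz":0,"ax":0,"ay":0,"az":0,"fingers":1},
    {"tx":0,"ty":0,"tz":0,"ax":0,"ay":0,"az":0,"fingers":1},
    {"tx":0,"ty":0,"tz":0,"ax":0,"ay":0,"az":0.05,"fingers":1},
    {"tx":0,"ty":0,"tz":0,"ax":0,"ay":0,"az":0.1,"fingers":1},
    {"tx":0,"ty":0,"tz":0,"ax":0,"ay":0,"az":0.1,"fingers":1},
    {"tx":0,"ty":0,"tz":0,"ax":0,"ay":0,"az":0.05,"fingers":1},
  ],
)

```text
clock: 24.25
tool_pos: [0.5131, 0.0556, 0.0678]
ee_rot: [179.5, 0.1, 109.8]
ft_force: [0.1, 0.7, 0.9]
gripper_width: 0.099
```

```bash
python3 - <<'E'
from h import *; from station import bot
o=bot.get_obs(); show(o)
c=bot.capture('scene');cv2.imwrite('pics/s14.png',cv2.resize(c['image'][180:300,250:370,::-1],None,fx=5,fy=5,interpolation=cv2.INTER_CUBIC))
E
```

```text
t 24.25 lane [-0.0995  0.0007  0.0678] rpy [1.795e+02 1.000e-01 1.098e+02] q [-28.   22.9  20.6 115.8 -11.6  42.7 109.4] F [0.1 0.7 0.9] M [0.07 0.11 0.05] w 0.099
```

View pics/s14.png

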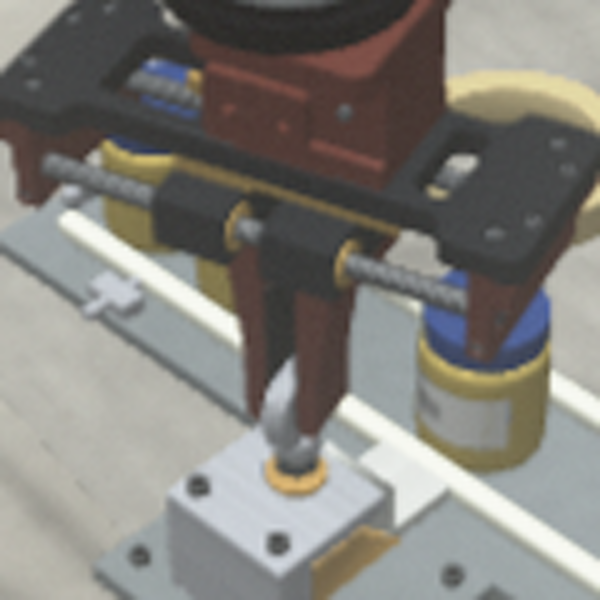

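step_arm(
  targets=[
    {"tx":0,"ty":0,"tz":0,"ax":0,"ay":0,"az":0.1,"fingers":1},
    {"tx":0,"ty":0,"tz":0,"ax":0,"ay":0,"az":0.15,"fingers":1},
    {"tx":0,"ty":0,"tz":0,"ax":0,"ay":0,"az":0.15,"fingers":1},
    {"tx":0,"ty":0,"tz":0,"ax":0,"ay":0,"az":0.15,"fingers":1},
    {"tx":0,"ty":0,"tz":0,"ax":0,"ay":0,"az":0.15,"fingers":1},
    {"tx":0,"ty":0,"tz":0,"ax":0,"ay":0,"az":0.15,"fingers":1},
    {"tx":0,"ty":0,"tz":0,"ax":0,"ay":0,"az":0.15,"fingers":1},
    {"tx":0,"ty":0,"tz":0,"ax":0,"ay":0,"az":0.1,"fingers":1},
  ],
)

```text
clock: 25.3
tool_pos: [0.5128, 0.0545, 0.0678]
ee_rot: [179.6, -0.3, 45.2]
ft_force: [-0.5, -0.5, 0.2]
gripper_width: 0.099
```

```bash
python3 - <<'E'
from h import *; from station import bot
o=bot.get_obs(); show(o);plan(o,np.array([.5129,.0555,.067]),[180,0,o['ee_rot'][2]],1)
c=bot.capture('scene');cv2.imwrite('pics/s15.png',cv2.resize(c['image'][180:300,250:370,::-1],None,fx=5,fy=5,interpolation=cv2.INTER_CUBIC))
E
```

```text
t 25.3 lane [-0.0998 -0.0004  0.0678] rpy [179.6  -0.3  45.2] q [-40.6  25.7  37.4 116.6 -22.   44.2  55.2] F [-0.5 -0.5  0.2] M [-0.14  0.26  0.09] w 0.099
total tool shift cm [ 0.07 -0.07  0.08] rot [ 0.007 -0.005 -0.   ] rows min 0.04545215265755571
1 [ 0.07 -0.07  0.08] [ 0.007 -0.005 -0.   ]
```

View pics/s15.png

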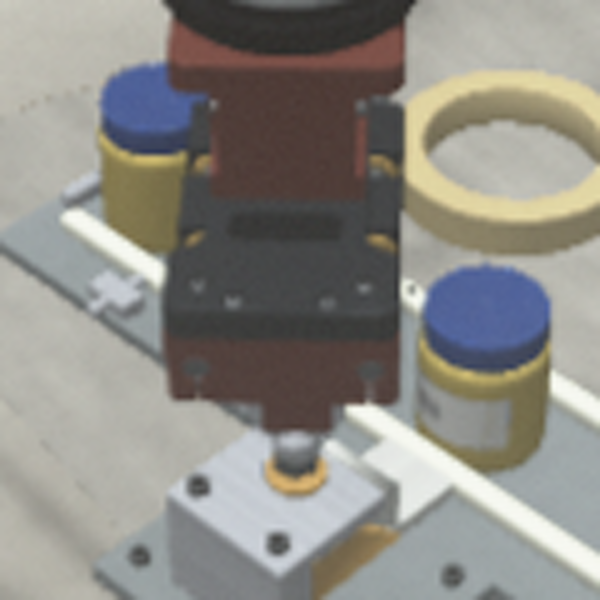

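step_arm(
  targets=[
    {"tx":0,"ty":0,"tz":0,"ax":0,"ay":0,"az":0.09,"fingers":1},
    {"tx":0,"ty":0,"tz":0,"ax":0,"ay":0,"az":0.09,"fingers":1},
    {"tx":0,"ty":0,"tz":0,"ax":0,"ay":0,"az":0.09,"fingers":1},
    {"tx":0,"ty":0,"tz":0,"ax":0,"ay":0,"az":0.09,"fingers":1},
    {"tx":0,"ty":0,"tz":0,"ax":0,"ay":0,"az":0.07,"fingers":1},
    {"tx":0,"ty":0,"tz":0,"ax":0,"ay":0,"az":0.07,"fingers":1},
    {"tx":0,"ty":0,"tz":0,"ax":0,"ay":0,"az":0.07,"fingers":1},
    {"tx":0,"ty":0,"tz":0,"ax":0,"ay":0,"az":0.07,"fingers":1},
  ],
)

```text
clock: 26.35
tool_pos: [0.5122, 0.0542, 0.0678]
ee_rot: [179.8, -0.4, 8.5]
ft_force: [-0.5, 0.6, 1.0]
gripper_width: 0.104
```

```bash
python3 - <<'E'
from h import *; from station import bot
o=bot.get_obs(); show(o)
E
```

```text
t 26.35 lane [-0.1004 -0.0007  0.0678] rpy [179.8  -0.4   8.5] q [-47.5  28.6  47.3 116.9 -29.   46.2  25.4] F [-0.5  0.6  1. ] M [-0.18  0.34  0.02] w 0.104
```

step_arm(
  targets=[
    {"tx":0,"ty":0,"tz":0,"ax":0,"ay":0,"az":0.06,"fingers":1},
    {"tx":0,"ty":0,"tz":0,"ax":0,"ay":0,"az":0.06,"fingers":1},
    {"tx":0,"ty":0,"tz":0,"ax":0,"ay":0,"az":0.06,"fingers":1},
    {"tx":0,"ty":0,"tz":0,"ax":0,"ay":0,"az":0.06,"fingers":1},
    {"tx":0,"ty":0,"tz":0,"ax":0,"ay":0,"az":0.06,"fingers":1},
    {"tx":0,"ty":0,"tz":0,"ax":0,"ay":0,"az":0.06,"fingers":1},
    {"tx":0,"ty":0,"tz":0,"ax":0,"ay":0,"az":0.06,"fingers":1},
    {"tx":0,"ty":0,"tz":0,"ax":0,"ay":0,"az":0.06,"fingers":1},
  ],
)

```text
clock: 27.35
tool_pos: [0.5122, 0.0541, 0.0679]
ee_rot: [179.8, -0.4, -17.8]
ft_force: [-0.9, -2.4, 1.1]
gripper_width: 0.161
```

```bash
python3 - <<'E'
from h import *; from station import bot
o=bot.get_obs(); show(o)
c=bot.capture('scene');cv2.imwrite('pics/s16.png',cv2.resize(c['image'][180:350,240:470,::-1],None,fx=3.3,fy=3.3,interpolation=cv2.INTER_CUBIC))
E
```

```text
t 27.35 lane [-0.1005 -0.0008  0.0679] rpy [179.8  -0.4 -17.8] q [-52.1  31.7  54.5 117.1 -34.3  48.4   4.4] F [-0.9 -2.4  1.1] M [-0.34  0.32  1.3 ] w 0.161
```

View pics/s16.png

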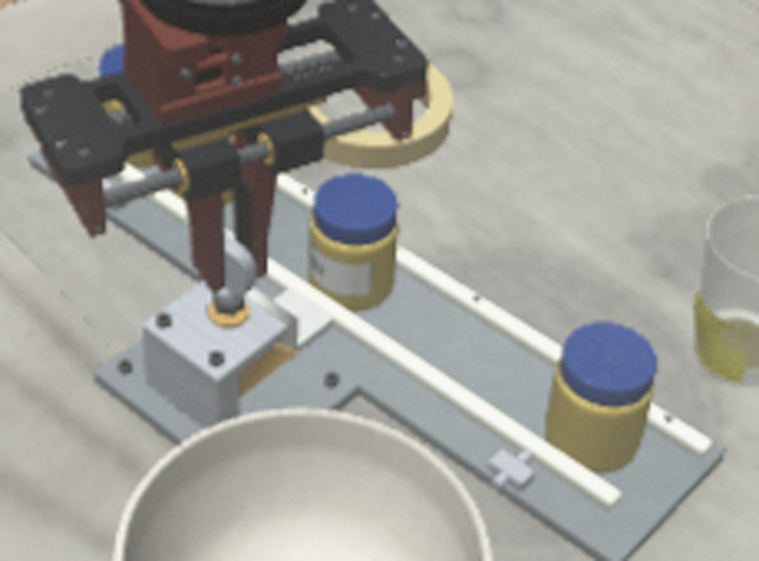

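step_arm(
  targets=[
    {"tx":0,"ty":0,"tz":0,"ax":0,"ay":0,"az":0,"fingers":1},
    {"tx":0,"ty":0,"tz":0,"ax":0,"ay":0,"az":-0.06,"fingers":1},
    {"tx":0,"ty":0,"tz":0,"ax":0,"ay":0,"az":-0.06,"fingers":1},
    {"tx":0,"ty":0,"tz":0,"ax":0,"ay":0,"az":-0.03,"fingers":1},
    {"tx":0,"ty":0,"tz":0,"ax":0,"ay":0,"az":0,"fingers":1},
    {"tx":0,"ty":0,"tz":0,"ax":0,"ay":0,"az":0,"fingers":1},
    {"tx":0,"ty":0,"tz":0,"ax":0,"ay":0,"az":0,"fingers":1},
    {"tx":0,"ty":0,"tz":0,"ax":0,"ay":0,"az":0,"fingers":1},
  ],
)

```text
clock: 28.4
tool_pos: [0.5122, 0.054, 0.0678]
ee_rot: [179.7, -0.3, -8.4]
ft_force: [0.5, -0.4, 2.3]
gripper_width: 0.133
```

```bash
python3 - <<'E'
from h import *; from station import bot
o=bot.get_obs(); show(o)
from scipy.optimize import brentq
for w in (.161,o['gripper_width']):
    print(w,np.degrees(brentq(lambda f:8.8*np.cos(f)+20*np.sin(f)-w*88,0,.6)))
E
```

```text
t 28.4 lane [-0.1005 -0.0008  0.0678] rpy [179.7  -0.3  -8.4] q [-50.6  30.6  52.  117.  -32.3  47.6  11.7] F [ 0.5 -0.4  2.3] M [-0.05  0.24  0.48] w 0.133
0.161 16.672272646313903
0.1329689908048514 8.629517333886612
```

step_arm(
  targets=[
    {"tx":0,"ty":0,"tz":0,"ax":0,"ay":0,"az":-0.08,"fingers":1},
    {"tx":0,"ty":0,"tz":0,"ax":0,"ay":0,"az":-0.14,"fingers":1},
    {"tx":0,"ty":0,"tz":0,"ax":0,"ay":0,"az":-0.15,"fingers":1},
    {"tx":0,"ty":0,"tz":0,"ax":0,"ay":0,"az":-0.15,"fingers":1},
    {"tx":0,"ty":0,"tz":0,"ax":0,"ay":0,"az":-0.15,"fingers":1},
    {"tx":0,"ty":0,"tz":0,"ax":0,"ay":0,"az":-0.15,"fingers":1},
    {"tx":0,"ty":0,"tz":0,"ax":0,"ay":0,"az":-0.15,"fingers":1},
    {"tx":0,"ty":0,"tz":0,"ax":0,"ay":0,"az":-0.12,"fingers":1},
  ],
)

```text
clock: 29.4
tool_pos: [0.5128, 0.0547, 0.0678]
ee_rot: [179.6, 0.0, 55.4]
ft_force: [-0.3, 0.3, -0.0]
gripper_width: 0.102
```

```bash
python3 - <<'E'
from h import *; from station import bot
o=bot.get_obs(); show(o); print('remaining to 91.5',np.radians(91.5-o['ee_rot'][2]))
E
```

```text
t 29.4 lane [-0.0999 -0.0002  0.0678] rpy [179.6   0.   55.4] q [-38.7  25.1  34.6 116.3 -19.9  44.   63.2] F [-0.3  0.3 -0. ] M [ 0.19  0.08 -0.  ] w 0.102
remaining to 91.5 0.6297064064993289
```

step_arm(
  targets=[
    {"tx":0,"ty":0,"tz":0,"ax":0,"ay":0,"az":-0.11,"fingers":1},
    {"tx":0,"ty":0,"tz":0,"ax":0,"ay":0,"az":-0.12,"fingers":1},
    {"tx":0,"ty":0,"tz":0,"ax":0,"ay":0,"az":-0.12,"fingers":1},
    {"tx":0,"ty":0,"tz":0,"ax":0,"ay":0,"az":-0.1,"fingers":1},
    {"tx":0,"ty":0,"tz":0,"ax":0,"ay":0,"az":-0.07,"fingers":1},
    {"tx":0,"ty":0,"tz":0,"ax":0,"ay":0,"az":-0.03,"fingers":1},
    {"tx":0,"ty":0,"tz":0,"ax":0,"ay":0,"az":0,"fingers":1},
    {"tx":0,"ty":0,"tz":0,"ax":0,"ay":0,"az":0,"fingers":1},
  ],
)

```text
clock: 30.4
tool_pos: [0.513, 0.0552, 0.0678]
ee_rot: [179.6, 0.1, 87.3]
ft_force: [-0.8, 0.7, 1.7]
gripper_width: 0.097
```

```bash
python3 - <<'E'
from h import *; from station import bot
o=bot.get_obs(); show(o); print('remaining to 91.5',np.radians(91.5-o['ee_rot'][2]))
c=bot.capture('scene');cv2.imwrite('pics/s17.png',cv2.resize(c['image'][170:350,240:470,::-1],None,fx=3.3,fy=3.3,interpolation=cv2.INTER_CUBIC))
c=bot.capture('wrist');cv2.imwrite('pics/w17.png',c['image'][:,:,::-1]);pickle.dump(c,open('w17.pkl','wb'))
R=Ro.from_euler('xyz',o['ee_rot'],degrees=True).as_matrix();p=np.array(o['tool_pos'])
E
```

```text
t 30.4 lane [-0.0997  0.0003  0.0678] rpy [1.796e+02 1.000e-01 8.730e+01] q [-32.2  23.7  26.1 116.  -14.7  43.2  90. ] F [-0.8  0.7  1.7] M [0.25 0.17 0.06] w 0.097
remaining to 91.5 0.072942969420377
```

View pics/s17.png

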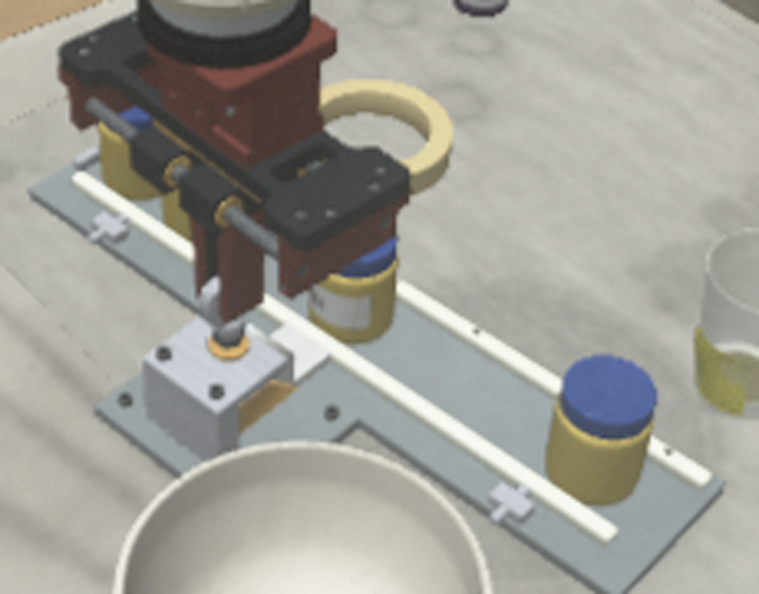

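View pics/w17.png

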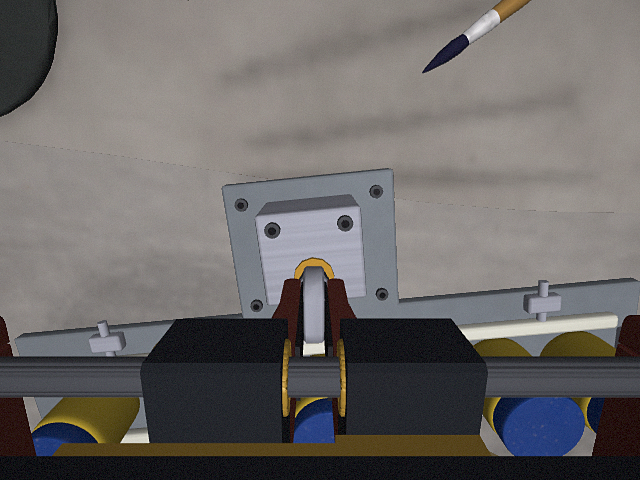

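step_arm(
  targets=[
    {"tx":0,"ty":0,"tz":0,"ax":0,"ay":0,"az":-0.04,"fingers":1},
    {"tx":0,"ty":0,"tz":0,"ax":0,"ay":0,"az":-0.03,"fingers":1},
    {"tx":0,"ty":0,"tz":0,"ax":0,"ay":0,"az":0,"fingers":1},
    {"tx":0,"ty":0,"tz":0,"ax":0,"ay":0,"az":0,"fingers":1},
    {"tx":0,"ty":0,"tz":0,"ax":0,"ay":0,"az":0,"fingers":1},
    {"tx":0,"ty":0,"tz":0,"ax":0,"ay":0,"az":0,"fingers":1},
    {"tx":0,"ty":0,"tz":0,"ax":0,"ay":0,"az":0,"fingers":1},
    {"tx":0,"ty":0,"tz":0,"ax":0,"ay":0,"az":0,"fingers":1},
  ],
)

```text
clock: 31.5
tool_pos: [0.5129, 0.0553, 0.0678]
ee_rot: [179.7, 0.1, 91.6]
ft_force: [-0.9, 1.8, 1.3]
gripper_width: 0.1
```

```bash
python3 - <<'E'
from h import *; from station import bot
o=bot.get_obs(); show(o); print(np.round(o['joint_velocities'],2))
c=bot.capture('top');cv2.imwrite('pics/t18.png',cv2.resize(c['image'][160:325,220:460,::-1],None,fx=3.3,fy=3.3,interpolation=cv2.INTER_CUBIC))
c=bot.capture('scene');W=cloud(c);hsv=cv2.cvtColor(c['image'],cv2.COLOR_RGB2HSV);m=cv2.inRange(hsv,(105,120,40),(130,255,255))
n,l,s,ce=cv2.connectedComponentsWithStats(m)
for i in range(1,n):
    if s[i,4]<30: continue
    P=np.array([w2l(p) for p in W[l==i]]);P=P[P[:,2]>.068]
    if len(P)>5: print(ce[i].round(),len(P),np.nanpercentile(P,[2,50,98],axis=0).round(3).tolist())
E
```

```text
t 31.5 lane [-0.0997  0.0004  0.0678] rpy [1.797e+02 1.000e-01 9.160e+01] q [-31.4  23.5  25.  115.9 -14.1  43.1  93.6] F [-0.9  1.8  1.3] M [0.27 0.16 0.03] w 0.1
[ 0.01 -0.02  0.1  -0.14  0.02 -0.06 -0.  ]
```

View pics/t18.png

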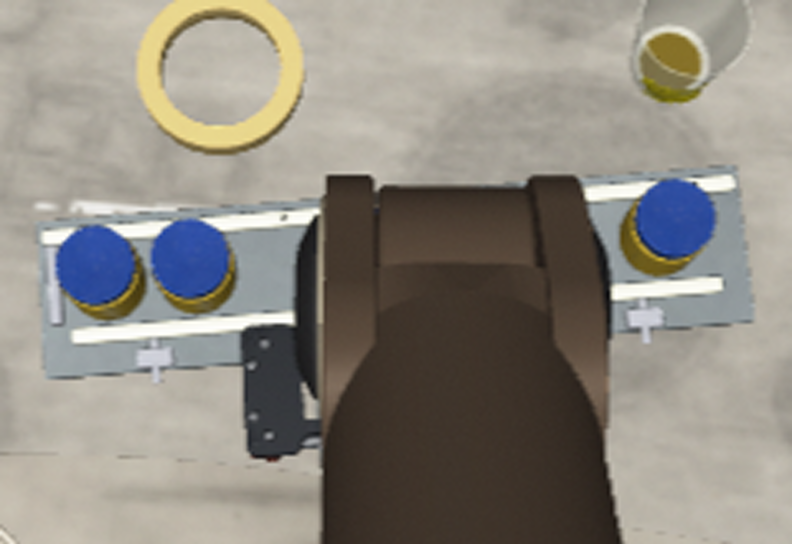

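```bash
python3 - <<'E'
from h import *; from station import bot
bot.close_job(); show(bot.get_obs())
E
```

```text
the job is handed in; nothing more can be done
the job is handed in; nothing more can be done
```

The job is done and handed in at 31.5 s on the robot's clock. No verdict was reported.

**What I did**
- I gripped the tipped pot, turned it upright and set it down in mid-lane, then let go.
- I gripped the paddle and turned the thumbscrew clockwise until it seated. The moment rose to 1.3 N m and the paddle began forcing the jaws open.
- I backed the screw off about a quarter turn and finished holding the paddle.

**Last checks**
- **Grip:** the tool yaw was 91.6° at the end. The opening was 0.10 (8.8 mm) against the 9 mm paddle, and the arm was practically still.
- **Screw angle:** I worked out the seat at about 1.5° yaw, give or take about 3°, so the screw should be about 90° back from it. This comes from the jaw opening, because I could not read the screw directly.
- **Pots:** the last top view shows the left, middle and right pots standing. The arm hid the once-tipped pot there, but the scene view taken just before showed it upright between its neighbours.
- **Bystanders:** the tape roll and the glass look unmoved in the pictures. I did not check the cup or measure any of the three after the start.

**What went wrong or disagreed**
- **Missed first grip:** the jaws closed above the paddle. The fingertips appeared 10 to 20 mm short of the reported tool end, so I went about 19 mm lower and the second grip held.
- **High grip on the pot:** the same offset probably explains why the pot was held above its axis, at a 44 mm opening instead of 49 mm.
- **No final pot heights:** the last depth check of the caps printed nothing, so the pots' final state rests on the pictures. An earlier reading just after release put the once-tipped pot's cap at the right height.

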